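# Close-down sort: coffee tools and labelling things back in their trays

### The arm

A 6-joint arm with a two-finger parallel gripper is mounted at the origin on a cart in front of the work surface, level with it; the furniture and walls round the work are solid. World frame = base frame: x ahead of the robot, y to its left, z up, the work surface at z = 0. Lengths are in m, angles in rad, forces in N, time in s.
With the tool pointing down it reaches from about 0.35 to 0.975 m from the base axis. Payload 4.9 kg.
Tool frame: the origin (TCP) lies midway between the tips of the shut fingers; the grasp point (between the pads) lies manip.tcp_to_grasp behind it (manip.tcp_to_grasp is the distance from the TCP to the grasp point, in m); z points along the fingers, y is the line along which they close (so a half turn about z gives the same grasp; the last joint's range is limited). The gripper opens to 85 mm and grips with 20 to 120 N. Pads are 22 mm wide; open, the fingers measure 114 mm over their backs; the gripper's body (76 mm by 85 mm) begins 54 mm behind the grasp point. The pads swing forward as they close: fully open they stand 13 mm farther back than shut.
Start: joints at [-1.413, 0.053, 1.613, -0, 1.476, -0.119], TCP at [0.171, -0.601, 0.231] pointing down, gripper open.
Joint ranges: [-3.01, 3.01], [-1.01, 2.22], [0.06, 2.58], [-1.02, 4.17], [0.09, 2.62], [-3.14, 3.14]. Speed limits (rad/s): [2.57, 2.57, 3.14, 3.14, 3.14, 3.14].

### API

Orientations are given as a unit quaternion [w, x, y, z].
In Python, from plant import manip, grab_frame, calibration, job_done gives the robot as it stands.
- The arm moves only by the tool send_rows, never from a script. Its argument "rows" is a list of rows, each an object of numbers: "x", "y", "z": the shift along the tool's x, y, z normalised to -1 to 1, where 1 is 15 cm; "wx", "wy", "wz": the turn, a rotation vector about the tool's x, y, z normalised to -1 to 1, where 1 is pi/4 rad; "hand": the opening, from -1 (shut) to 1 (fully open). In form: [{"x": .., "y": .., "z": .., "wx": .., "wy": .., "wz": .., "hand": ..}, ...]. A call has exactly 10 rows; each row shifts and turns the commanded pose from where the row before left it, along the tool's axes as they then stand; what a row does not reach is not made up. A row lasts 1/12 s, in which the tool goes at most 41.7 mm and 7.16 degrees, less where a joint would pass 70% of its speed; a pose out of reach is approached as far as the arm can. A call with a number of a shift or a turn outside -1 to 1 is refused whole. A call with a gripper value outside its range is refused whole. The fingers move at their own pace and stop on an object; the grip force is fixed at half the most. Time passes only in rows, so rows that do not move let the fingers close, or fill a call up. It gives the time, the measured TCP pose, the force, the opening and the grip force at its end, in the units of the state.
- manip.state(): the state, without advancing time (a new reading comes with each control period).
- grab_frame(name): name is "scene" or "top"; returns the picture (384x512x3 uint8, blue, green, red); there is no depth.
- calibration(name): a dict with "camera_matrix" (3x3 intrinsics, pixels), "k1" (the pictures are not rectified: a ray, as slopes to the right and down, at radius r is drawn at 1 + k1 r^2 times it, then the intrinsics apply), "R" (3x3) and "t" (3): a world point X has camera coordinates R X + t. Camera axes: x right, y down, z forward; pixel columns grow to the right and rows downward; lengths in m; the calibration is good to about 2 mm. A picture is of the moment at which its call begins. calibration takes no time and is no camera call.
- job_done(): hands the job in; it is judged then, once.
The state is a dict: "time": time; "joint_pos": joint angles; "joint_vel": joint speeds; "joint_efforts": joint torques, N m; "tool_pos": TCP position; "tool_rot": TCP orientation; "contact_force": force on the tool from outside, world axes, zero at the start; "ft_torque": the same for the moment, N m; "gripper_width": opening from 0.0 (shut) to 1.0 (fully open); "grasp_force": force on a finger pad.
Only numpy, scipy, OpenCV 4.12 (cv2) and the standard library are available. Lean on these libraries where they do the work, as an engineer would, in place of code of your own. Each camera call takes 0.05 s, during which the arm holds its last target. There are 200 camera calls.

### The job

Clear the mixed handful on the counter back into its trays: the coffee tools (the tamper and the dosing cup) stand upright in the wooden tray with two round wells, one in each well, and the labelling things lie in the three-bay metal tray, the tape dispenser on its base along the long bay and one label roll flat in each of the two square bays. Set every thing down onto the floor of its well or bay rather than dropping it, and leave the scale, the jar and the kitchen timer where they stand.

Things in the scene. Friction and masses are not known exactly. Their poses are not given: they have to be found in the camera images.
- tamper: Coffee tamper standing on its round steel base with a turned wooden knob on top: base 58 mm across and 16 mm high, a neck 26 mm across up to 22 mm height, knob up to 36 mm across from 22 to 89 mm height (total height 89 mm), about 0.4 kg. Grasp it by the knob, fingertips some 45 mm above its foot. Origin at the centre of its underside, z up.
- dosing_cup: Empty round steel cup, open at the top, no handle: 62 mm across outside at most, about 54 mm at the foot, 51 mm high, about 0.11 kg. Stands on its foot, mouth up; can be grasped across its outside. Origin at the centre of its underside, z up.
- roll_a: Roll of white labels lying flat: ring 64 mm outside diameter, about 28 mm hole, 26 mm high, about 0.06 kg. Can be grasped across its outside. Origin on the ring's axis at the underside, z up. It is alike with roll_b.
- roll_b: A second roll of white labels, the same as roll_a in shape, size and origin. Behind all the loose things stands a microwave 0.26 m high (fixed): its flat front runs from x 0.51, y 0.36 to x 0.71, y -0.05 m.
- dispenser: Desk tape dispenser, white body with a teal tape wheel standing out on top: 40 mm wide (its x), 144 mm long (its y), body up to 60 mm high and wheel up to 78 mm, about 0.35 kg. Stands on its flat base. Grasp it across its 40 mm width near the middle of its length. Origin at the middle of its underside, y along its length, z up.
- coffee_tray: Wooden tray, fixed to the counter: 98 (its x) x 186 (its y) x 15 mm high, with two round wells 82 mm in diameter and 12 mm deep, their axes at x = 0, y = -45 mm and y = +45 mm of its frame; well floor 3 mm above the counter. Origin at the centre of its underside, z up. The tamper and the dosing cup belong here, one in each well, whichever way about.
- label_tray: Metal tray fixed to the counter: 156 (x) x 176 (y) x 15 mm high, walls 4 mm, floor 3 mm above the counter. On its -x side a long bay, 62 x 168 mm inside (long in y), centred at x -43, y 0 mm: for the dispenser, either end first. On its +x side two square bays, 82 x 82 mm inside, centred at x +33, y -43 and +43 mm: one roll each, whichever. Origin at the centre of its underside, z up.
- scale: Bystander: slim black bench scale, 125 x 155 x 27 mm, loose, behind the trays. Origin at the centre of its underside. Leave it.
- jar: Bystander: white jar with a green cap, 67 x 78 x 168 mm, loose, behind the trays at the right. Origin at the centre of its underside. Leave it.
- timer: Bystander: round white kitchen timer with a green dial, 64 mm across, 43 mm high, loose, behind the trays beside the scale. Origin at the centre of its underside. Leave it.

How it is judged:
At the end, for the whole second after the job is handed in: Upright within 0.1 rad on the tray floors: tamper and cup one in each round well, within 15 mm of its axis; a label roll in each square bay, within 13 mm; dispenser in the long bay, within 16 mm across, 18 mm along, 0.25 rad. Undersides below 7.5 mm. All released and at rest (((x of tamper in the frame of coffee_tray between -0.015 and 0.015 m and y of tamper in the frame of coffee_tray between -0.06 and -0.03 m and z of tamper in the frame of coffee_tray between 0 and 0.0075 m and angle between each of tamper, dosing_cup's own z axis and vertical below 0.1 rad and x of dosing_cup in the frame of coffee_tray between -0.015 and 0.015 m and y of dosing_cup in the frame of coffee_tray between 0.03 and 0.06 m and z of dosing_cup in the frame of coffee_tray between 0 and 0.0075 m) or (x of dosing_cup in the frame of coffee_tray between -0.015 and 0.015 m and y of dosing_cup in the frame of coffee_tray between -0.06 and -0.03 m and z of dosing_cup in the frame of coffee_tray between 0 and 0.0075 m and angle between each of dosing_cup, tamper's own z axis and vertical below 0.1 rad and x of tamper in the frame of coffee_tray between -0.015 and 0.015 m and y of tamper in the frame of coffee_tray between 0.03 and 0.06 m and z of tamper in the frame of coffee_tray between 0 and 0.0075 m)) and ((x of roll_a in the frame of label_tray between 0.02 and 0.046 m and y of roll_a in the frame of label_tray between -0.056 and -0.03 m and z of roll_a in the frame of label_tray between 0 and 0.0075 m and angle between each of roll_a, roll_b's own z axis and vertical below 0.1 rad and x of roll_b in the frame of label_tray between 0.02 and 0.046 m and y of roll_b in the frame of label_tray between 0.03 and 0.056 m and z of roll_b in the frame of label_tray between 0 and 0.0075 m) or (x of roll_b in the frame of label_tray between 0.02 and 0.046 m and y of roll_b in the frame of label_tray between -0.056 and -0.03 m and z of roll_b in the frame of label_tray between 0 and 0.0075 m and angle between each of roll_b, roll_a's own z axis and vertical below 0.1 rad and x of roll_a in the frame of label_tray between 0.02 and 0.046 m and y of roll_a in the frame of label_tray between 0.03 and 0.056 m and z of roll_a in the frame of label_tray between 0 and 0.0075 m)) and x of dispenser in the frame of label_tray between -0.059 and -0.027 m and y of dispenser in the frame of label_tray between -0.018 and 0.018 m and z of dispenser in the frame of label_tray between 0 and 0.0075 m and angle between dispenser's own z axis and vertical below 0.1 rad and angle between the y axis of dispenser and the y axis of label_tray, either way round below 0.25 rad and linear speed of each of tamper, dosing_cup, roll_a, roll_b, dispenser below 0.02 m/s and angular speed of each of tamper, dosing_cup, roll_a, roll_b, dispenser below 0.2 rad/s and contact force between the fingers and tamper below 0.1 N and contact force between the fingers and dosing_cup below 0.1 N and contact force between the fingers and roll_a below 0.1 N and contact force between the fingers and roll_b below 0.1 N and contact force between the fingers and dispenser below 0.1 N); the robot touches nothing.
It fails at once if the scale, the jar or the timer is disturbed (moved more than 30 mm) (distance of any of scale, jar, timer from where it was at the start of the episode above 0.03 m).
It fails at once if one of the five things is dropped (faster than 0.7 m/s while no finger touches it, a fall of some 25 mm) ((linear speed of tamper above 0.7 m/s and contact force between the fingers and tamper below 0.05 N) or (linear speed of dosing_cup above 0.7 m/s and contact force between the fingers and dosing_cup below 0.05 N) or (linear speed of roll_a above 0.7 m/s and contact force between the fingers and roll_a below 0.05 N) or (linear speed of roll_b above 0.7 m/s and contact force between the fingers and roll_b below 0.05 N) or (linear speed of dispenser above 0.7 m/s and contact force between the fingers and dispenser below 0.05 N)).
It also fails if it takes over 144 s, if anything falls off the work surface, if the arm or the gripper's body presses on something with over 40 N, if the wrist force passes 120 N, or if a joint passes its speed limit or range.

## Working session

There is one attempt and no reset: what is moved stays moved. The work goes in short steps, Python scripts to look and compute and a tool call to move; the robot and the scene stay as the last step left them, time stands still between calls to the robot, and variables do not carry over. Pictures are saved under pics/ and viewed, at most 14 in all, crops included, and the job is handed in when it is done.

Besides the shell and the picture viewer there is one more tool, called after ">>>" in YAML: its name, and indented under it one key for each argument. send_rows: Moves the arm, as the interface text tells. Scaled input: -1 to 1 covers 15 cm each way for a shift and pi/4 rad each way for a turn. Its arguments: {"type":"object","properties":{"rows":{"type":"array","items":{"type":"object","properties":{"x":{"type":"number","minimum":-1,"maximum":1},"y":{"type":"number","minimum":-1,"maximum":1},"z":{"type":"number","minimum":-1,"maximum":1},"wx":{"type":"number","minimum":-1,"maximum":1},"wy":{"type":"number","minimum":-1,"maximum":1},"wz":{"type":"number","minimum":-1,"maximum":1},"hand":{"type":"number"}}}}},"required":["rows"]}

```bash
ls; mkdir -p pics; python3 - <<'E'
from plant import manip, grab_frame, calibration
import cv2
for n in("scene","top"):
    im=grab_frame(n); cv2.imwrite(f"pics/{n}0.png",im); c=calibration(n); print(n,c)
print(manip.tcp_to_grasp, manip.state())
E
```

```text
pics
scene {'camera_matrix': array([[460.87814901,   0.        , 260.41738361],
       [  0.        , 460.87814901, 189.28061193],
       [  0.        ,   0.        ,   1.        ]]), 'k1': -0.023734745025693556, 'R': array([[-0.86618339, -0.49919276, -0.02308502],
       [-0.29939925,  0.55538592, -0.77582638],
       [ 0.40010801, -0.66509629, -0.630524  ]]), 't': array([0.4759058 , 0.19771359, 1.05899707])}
top {'camera_matrix': array([[374.95711695,   0.        , 250.45053487],
       [  0.        , 374.95711695, 196.00554405],
       [  0.        ,   0.        ,   1.        ]]), 'k1': -0.03617931534862559, 'R': array([[-0.02749377, -0.99950888,  0.01503622],
       [-0.99245578,  0.02549569, -0.11992284],
       [ 0.11948058, -0.01821992, -0.99266934]]), 't': array([-0.00846023,  0.55274297,  0.97501465])}
0.0187 {'time': 0.1, 'joint_pos': array([-1.41302440e+00,  5.32799522e-02,  1.61416178e+00,  2.91021740e-07,
        1.47600495e+00, -1.19002249e-01]), 'joint_vel': array([ 0.00059009, -0.00015852, -0.00312239, -0.00052248,  0.00230287,
       -0.00218974]), 'joint_efforts': array([ 6.47475772e-04, -3.94903100e+01, -3.71365786e+01, -1.44119854e-04,
        3.88187109e-03, -1.29580391e-05]), 'tool_pos': array([ 0.17069319, -0.60065011,  0.23018967]), 'tool_rot': array([-9.26844352e-04,  9.90439355e-01,  1.37945731e-01, -1.78241089e-05]), 'contact_force': array([-0.78863357, -0.67987134,  0.36769014]), 'ft_torque': array([0.02833425, 0.01382549, 0.03221612]), 'grasp_force': 0.0, 'gripper_width': 1.0001614320172734}
```

View pics/top0.png

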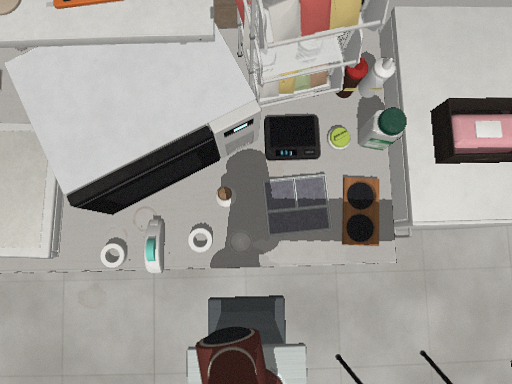

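View pics/scene0.png

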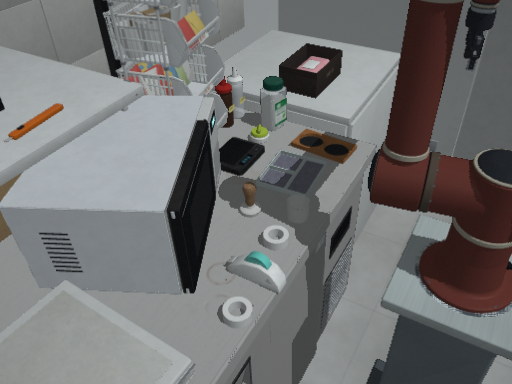

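The top view shows rolls at (113,255) and (201,239), the dispenser at (153,246), the tamper at (224,196), a dim cup in shadow near (240,240), the label tray at (297,205) and the coffee tray at (361,210). I'll enlarge it to get edges.

```bash
cat > h.py <<'E'
import numpy as np, cv2
from plant import manip, grab_frame, calibration
def ray(n,uv):
    c=calibration(n);K=c["camera_matrix"];uv=np.atleast_2d(np.array(uv,float))
    d=np.c_[(uv[:,0]-K[0,2])/K[0,0],(uv[:,1]-K[1,2])/K[1,1]]; s=d.copy()
    for _ in range(10): s=d/(1+c["k1"]*(s**2).sum(1,keepdims=True))
    R=c["R"]; return -R.T@c["t"], np.c_[s,np.ones(len(s))]@R
def plane(n,uv,z):
    o,d=ray(n,uv); return o+d*((z-o[2])/d[:,2])[:,None]
def proj(n,X):
    c=calibration(n);X=np.atleast_2d(X)@c["R"].T+c["t"]; s=X[:,:2]/X[:,2:]
    s=s*(1+c["k1"]*(s**2).sum(1,keepdims=True)); K=c["camera_matrix"]
    return s*K[0,0]+K[:2,2]
E
python3 - <<'E'
import cv2,numpy as np
t=cv2.imread("pics/top0.png");s=cv2.imread("pics/scene0.png")
g=lambda i:(255*(i/255.)**.6).astype('uint8')
a=cv2.resize(g(t[170:275,90:390]),None,fx=2.6,fy=2.6,interpolation=cv2.INTER_CUBIC)
b=cv2.resize(g(s[120:330,200:370]),None,fx=2.8,fy=2.8,interpolation=cv2.INTER_CUBIC)
cv2.imwrite("pics/a.png",a);cv2.imwrite("pics/b.png",b)
E
```

```text
(no output)
```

View pics/a.png

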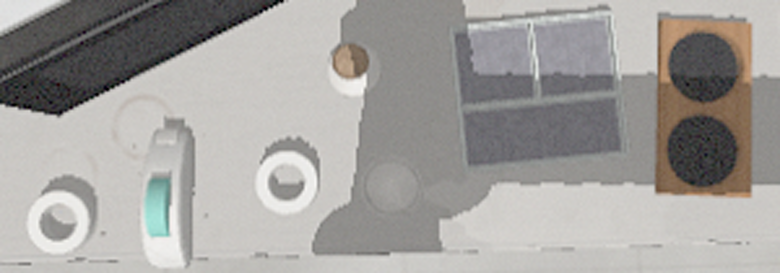

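View pics/b.png

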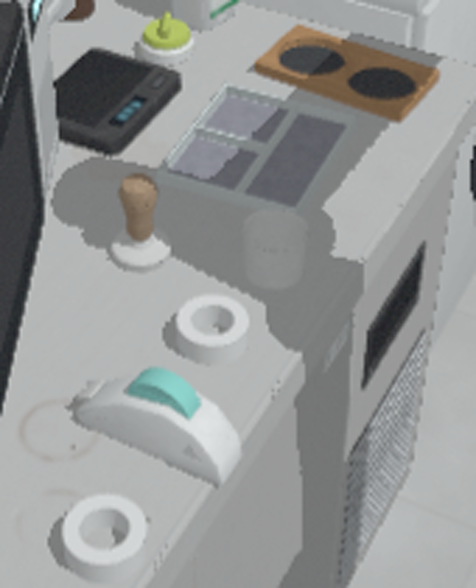

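```bash
python3 - <<'E'
from h import *
np.set_printoptions(precision=4,suppress=True)
A=lambda p:np.array(p,float)/2.6+[90-.3,170-.3]
B=lambda p:np.array(p,float)/2.8+[200-.3,120-.3]
print("cams",ray("top",[[0,0]])[0],ray("scene",[[0,0]])[0])
lt=plane("top",A([(455,32),(611,12),(626,150),(467,166)]),.015);print("label",lt[:,:2],lt.mean(0))
print(np.linalg.norm(np.diff(np.r_[lt,lt[:1]],axis=0),axis=1))
x=lt[1]-lt[0]+lt[2]-lt[3]; y=lt[0]-lt[3]+lt[1]-lt[2]
print("edge dirs",np.arctan2(x[1],x[0]),np.arctan2(y[1],y[0]))
ct=plane("top",A([(658,20),(750,20),(750,195),(656,192)]),.015);print("coffee",ct[:,:2],ct.mean(0))
print("wells",plane("top",A([(703,67),(702,151)]),.012))
t=cv2.imread("pics/top0.png");s=cv2.imread("pics/scene0.png")
# rolls in the top: bright mask
for n,im,roi in(("top",t,(95,185,330,280)),("scene",s,(190,200,300,340))):
    x0,y0,x1,y1=roi
    sub=im[y0:y1,x0:x1]; m=cv2.inRange(cv2.GaussianBlur(sub,(3,3),0),(222,222,222),(255,255,255))
    cs,_=cv2.findContours(m,cv2.RETR_EXTERNAL,cv2.CHAIN_APPROX_NONE,offset=(x0,y0))
    for c in cs:
        if cv2.contourArea(c)>100:
            (cx,cy),ax,an=cv2.fitEllipse(c); print(n,cv2.contourArea(c),cx,cy,ax,an,plane(n,[(cx,cy)],.026)[0],cv2.boundingRect(c))
    hsv=cv2.cvtColor(im,cv2.COLOR_BGR2HSV); m=cv2.inRange(hsv,(75,70,60),(100,255,255)); m[:y0]=0;m[y1:]=0;m[:,:x0]=0;m[:,x1:]=0
    c=max(cv2.findContours(m,0,1)[0],key=cv2.contourArea); print(n,"wheel",cv2.minAreaRect(c),cv2.boundingRect(c))
def tri(a,b):
    o1,d1=ray("top",a);o2,d2=ray("scene",b);M=np.c_[d1[0],-d2[0]];k=np.linalg.lstsq(M,o2-o1,rcond=None)[0]
    p=o1+d1[0]*k[0];q=o2+d2[0]*k[1];return (p+q)/2,np.linalg.norm(p-q)
print("wheel",tri(A((159,206)),B((165,392))))
print("knobtop",plane("top",A((350,60)),.085),"tri",tri(A((350,58)),B((139,182))))
print("base scene",plane("scene",B((140,249)),.014))
print("cup top",plane("top",A((391,188)),.051),plane("scene",B([(275,222),(275,226)]),.051),"foot",plane("scene",B((275,270)),0))
print("disp top edges z.03",plane("top",A([(190,135),(190,255),(145,250),(187,266),(145,262)]),.03))
print("disp base scene z0",plane("scene",B([(212,484),(240,462),(75,412)]),.0))
E
```

```text
cams [ 0.4318 -0.0048  1.0343] [0.0477 0.8321 0.8321]
label [[ 0.5923 -0.0638]
 [ 0.6098 -0.2308]
 [ 0.4628 -0.2391]
 [ 0.4508 -0.0718]] [ 0.5289 -0.1514  0.015 ]
[0.1679 0.1472 0.1678 0.1417]
edge dirs -1.4830242537549556 0.05645088481233519
coffee [[ 0.5999 -0.2808]
 [ 0.5975 -0.3801]
 [ 0.4121 -0.3675]
 [ 0.4182 -0.2684]] [ 0.5069 -0.3242  0.015 ]
wells [[ 0.5486 -0.327   0.012 ]
 [ 0.4596 -0.3204  0.012 ]]
top wheel ((150.0, 249.5), (21.0, 8.0), 90.0) (146, 239, 9, 22)
scene wheel ((259.4569091796875, 258.76727294921875), (25.34214210510254, 12.868030548095703), 23.198591232299805) (246, 251, 26, 19)
wheel (array([0.4175, 0.2366, 0.0601]), np.float64(0.002490628341155132))
knobtop [[0.5561 0.0442 0.085 ]] tri (array([0.5567, 0.0435, 0.0867]), np.float64(0.002522959329792647))
base scene [[0.5511 0.054  0.014 ]]
cup top [[0.4303 0.0075 0.051 ]] [[ 0.437  -0.0035  0.051 ]
 [ 0.4344  0.0016  0.051 ]] foot [[ 0.4311  0.0052 -0.    ]]
disp top edges z.03 [[0.4898 0.2129 0.03  ]
 [0.3681 0.2131 0.03  ]
 [0.3743 0.2588 0.03  ]
 [0.3572 0.2162 0.03  ]
 [0.3623 0.2588 0.03  ]]
disp base scene z0 [[ 0.3625  0.2568 -0.    ]
 [ 0.3532  0.2262  0.    ]
 [ 0.5007  0.2462  0.    ]]
```

```bash
python3 - <<'E'
from h import *
np.set_printoptions(precision=4,suppress=True)
A=lambda p:np.array(p,float)/2.6+[90-.3,170-.3]
t=cv2.imread("pics/top0.png");s=cv2.imread("pics/scene0.png");g=cv2.cvtColor(t,6)
# dark wells
sub=cv2.resize(g,None,fx=4,fy=4,interpolation=cv2.INTER_CUBIC)
m=cv2.inRange(sub,0,52);m[:170*4]=0;m[260*4:]=0;m[:,:335*4]=0;m[:,390*4:]=0
for c in cv2.findContours(m,0,1)[0]:
    if cv2.contourArea(c)>3000:
        (cx,cy),ax,an=cv2.fitEllipse(c);print("well",ax,plane("top",[((cx+.5)/4-.5,(cy+.5)/4-.5)],.010))
print("T",plane("top",A([(538,97),(530,16),(458,104),(621,92)]),.015))
for nm,(x0,y0,x1,y1) in dict(r1=(97,236,132,272),r2=(185,222,217,256)).items():
    q=sub[y0*4:y1*4,x0*4:x1*4]
    for p in(25,40):
        h=cv2.HoughCircles(cv2.GaussianBlur(q,(5,5),0),cv2.HOUGH_GRADIENT,1,100,param1=80,param2=p-10,minRadius=40,maxRadius=56)
        if h is not None:
            x,y,r=h[0][0];print(nm,r,plane("top",[((x+.5)/4-.5+x0,(y+.5)/4-.5+y0)],.026))
    print(g[(y0+y1)//2,x0-3:x1+3])
    m=cv2.inRange(q,205,255); c=max(cv2.findContours(m,0,1)[0],key=cv2.contourArea); (x,y),r=cv2.minEnclosingCircle(c);print(r,plane("top",[((x+.5)/4-.5+x0,(y+.5)/4-.5+y0)],.026))
print("disp row",g[225,140:170],g[246,140:170],g[264,140:170]); print("tray col",g[175:245,285]);print("row",g[222,258:336])
E
```

```text
well (111.75269317626953, 117.01658630371094) [[ 0.4602 -0.3211  0.01  ]]
well (104.79255676269531, 111.19266510009766) [[ 0.5479 -0.3277  0.01  ]]
T [[ 0.521  -0.1489  0.015 ]
 [ 0.6075 -0.1441  0.015 ]
 [ 0.5158 -0.0645  0.015 ]
 [ 0.5239 -0.237   0.015 ]]
r1 48.2 [[0.4047 0.3498 0.026 ]]
r1 48.2 [[0.4047 0.3498 0.026 ]]
[171 169 164 170 170 165 181 224 220 221 224 157 106 104 101  93  99 123
 178 175 172 172 170 171 171 198 223 221 224 211 153 101 106 139 172 169
 169 170 168 169 169]
47.81745910644531 [[0.4041 0.3498 0.026 ]]
r2 48.5 [[0.4391 0.1152 0.026 ]]
r2 48.5 [[0.4391 0.1152 0.026 ]]
[172 169 172 171 174 170 198 223 222 223 224 126  95  92  88 177 176 173
 172 175 171 174 174 132 135 180 223 220 223 227 111 170 171 171 171 172
 172 173]
47.122318267822266 [[0.4389 0.1154 0.026 ]]
disp row [173 152 168 176 174 173 176 160 144 141 157 159 161 156 150 170 171 155
 147 148 141 112  97  95  90 171 172 172 168 172] [167 171 167 168 180 173 156 150 153 150 152 152 158 115  77 109 199 208
 178 134 109 107 107  93 164 176 169 171 170 169] [174 172 171 170 167 205 226 226 226 228 230 230 228 227 224 228 227 230
 229 163 121 110 105  94 159 174 172 174 170 173]
tray col [143  94 111 157 178 138 105 107 110 113 112 108 112 114 112 113 106 108
 110 114 112 111  89  53  58  61  62  65  66  61  60  61  58  87 107 106
  84  62  64  66  69  68  69  67  62  56  65  62  57  61  65  62  61  63
  62  66  59  83 102  99 101 108 108 104  97 152 184 181 183 181]
row [ 98  98  96  97  96  95  96  95  91 114 103  64  62  64  67  61  63  57
  62  63  59  62  56  55  59  61  69  62  65  64  66  56  61  64  64  57
  66  60  61  61  60  63  61  72  65  56  61  61  61  60  63  62  65  62
  65  64  65  64  58  60  66  60  61  65  68  64  61  61  60  58  84  96
  99 100  99 100 100 102]
```

```bash
python3 - <<'E'
from h import *
np.set_printoptions(precision=4,suppress=True)
print("bay centre",plane("top",[(298,222)],.010))
print("far wall, divider, nearwall inner",plane("top",[(285,178.7),(285,209.6),(285,231.7)],.015))
for (p,z) in(((151.5,264),.012),((154,225),.03),((150,249.5),.072)): print(plane("top",[p],z))
t=cv2.cvtColor(cv2.imread("pics/top0.png"),6)
for r in range(210,276,3): print(r,t[r,141:168])
E
```

```text
bay centre [[ 0.4802 -0.1517  0.01  ]]
far wall, divider, nearwall inner [[ 0.6002 -0.1201  0.015 ]
 [ 0.5147 -0.1168  0.015 ]
 [ 0.4546 -0.1145  0.015 ]]
[[0.3778 0.2473 0.012 ]]
[[0.4814 0.2364 0.03  ]]
[[0.4174 0.2364 0.072 ]]
210 [168 174 172 171 172 174 172 175 171 167 166 159 156 166 169 173 170 167
 169 169 168 169 168 169 169 167 169]
213 [174 172 171 170 172 170 176 175 180 175 176 175 172 164 157 162 171 173
 173 169 174 171 173 170 172 169 170]
216 [176 175 175 172 173 177 171 177 175 172 177 181 117  95  91  89  94  97
  92  89 169 170 173 165 172 171 170]
219 [177 175 174 172 174 174 172 175 180 150 149 154 124 114 113 110 112 107
  96  91  94  91 131 170 173 172 170]
222 [175 174 176 174 175 175 176 155 128 148 149 148 150 152 149 154 156 120
 128 124 118  98  89 129 170 169 169]
225 [152 168 176 174 173 176 160 144 141 157 159 161 156 150 170 171 155 147
 148 141 112  97  95  90 171 172 172]
228 [174 173 174 170 175 169 158 150 153 155 156 152 153 155 153 152 156 153
 156 134 106 108  96  91 165 169 171]
231 [163 163 166 169 166 157 158 163 160 162 161 163 162 163 163 
[... 959 characters left out ...]
2 169 171]
258 [170 170 168 197 224 202 178 175 176 178 177 178 172 110 209 228 227 200
 142 111 108 112  95 163 173 171 172]
261 [173 168 170 181 214 227 221 194 206 217 214 214 214 214 219 227 228 218
 154 111 106 107  96 161 170 172 176]
264 [172 171 170 167 205 226 226 226 228 230 230 228 227 224 228 227 230 229
 163 121 110 105  94 159 174 172 174]
267 [165 167 166 161 178 216 226 225 220 217 222 224 223 223 226 227 223 224
 216 157 123 101  94 159 169 170 166]
270 [165 162 163 169 168 165 198 219 218 217 217 215 213 208 212 206 211 213
 218 190 139 112 147 157 156 145 146]
273 [168 169 165 167 166 165 167 165 164 170 173 171 160 162 170 175 176 170
 171 170 154 159 163 164 160 162 158]
```

>>> send_rows:
  rows:
    - {"wz": 0.157,"z": -0.05,"hand": 1}
    - {"wz": 0.157,"y": -0.25}
    - {"wz": 0.039,"y": -0.25}
    - {"y": -0.27}
    - {"y": -0.27}
    - {"y": -0.27}
    - {"y": -0.27}
    - {"y": -0.27,"x": 0.1}
    - {"y": -0.27,"x": 0.25}
    - {"y": -0.27,"x": 0.25}

```text
invalid input at $.rows[0]: expected keys x, y, z, wx, wy, wz, hand
```

>>> send_rows:
  rows:
    - {"x": 0,"y": 0,"z": 0,"wx": 0,"wy": 0,"wz": 0.157,"hand": 1}
    - {"x": 0,"y": 0,"z": 0,"wx": 0,"wy": 0,"wz": 0.157,"hand": 1}
    - {"x": 0,"y": 0,"z": 0,"wx": 0,"wy": 0,"wz": 0.038,"hand": 1}
    - {"x": 0.108,"y": -0.25,"z": 0,"wx": 0,"wy": 0,"wz": 0,"hand": 1}
    - {"x": 0.108,"y": -0.25,"z": 0,"wx": 0,"wy": 0,"wz": 0,"hand": 1}
    - {"x": 0.108,"y": -0.25,"z": 0,"wx": 0,"wy": 0,"wz": 0,"hand": 1}
    - {"x": 0.108,"y": -0.25,"z": 0,"wx": 0,"wy": 0,"wz": 0,"hand": 1}
    - {"x": 0.108,"y": -0.25,"z": 0,"wx": 0,"wy": 0,"wz": 0,"hand": 1}
    - {"x": 0.108,"y": -0.25,"z": 0,"wx": 0,"wy": 0,"wz": 0,"hand": 1}
    - {"x": 0.108,"y": -0.25,"z": 0,"wx": 0,"wy": 0,"wz": 0,"hand": 1}

```text
time: 0.93
tool_pos: [0.2843, -0.3366, 0.2307]
tool_rot: [-0.0, 1.0, -0.0, -0.0]
contact_force: [1.3, 0.2, 1.2]
gripper_width: 0.997
grasp_force: 0.0
```

>>> send_rows:
  rows:
    - {"x": 0.098,"y": -0.228,"z": 0,"wx": 0,"wy": 0,"wz": 0,"hand": 1}
    - {"x": 0.098,"y": -0.228,"z": 0,"wx": 0,"wy": 0,"wz": 0,"hand": 1}
    - {"x": 0.098,"y": -0.228,"z": 0,"wx": 0,"wy": 0,"wz": 0,"hand": 1}
    - {"x": 0.098,"y": -0.228,"z": 0,"wx": 0,"wy": 0,"wz": 0,"hand": 1}
    - {"x": 0.098,"y": -0.228,"z": 0,"wx": 0,"wy": 0,"wz": 0,"hand": 1}
    - {"x": 0.098,"y": -0.228,"z": 0,"wx": 0,"wy": 0,"wz": 0,"hand": 1}
    - {"x": 0.098,"y": -0.228,"z": 0,"wx": 0,"wy": 0,"wz": 0,"hand": 1}
    - {"x": 0.098,"y": -0.228,"z": 0,"wx": 0,"wy": 0,"wz": 0,"hand": 1}
    - {"x": 0.098,"y": -0.228,"z": 0,"wx": 0,"wy": 0,"wz": 0,"hand": 1}
    - {"x": 0.098,"y": -0.228,"z": 0,"wx": 0,"wy": 0,"wz": 0,"hand": 1}

```text
time: 1.77
tool_pos: [0.4311, 0.0054, 0.231]
tool_rot: [0.0, 1.0, 0.0, 0.0]
contact_force: [1.3, -1.1, -0.0]
gripper_width: 1.0
grasp_force: 0.0
```

```bash
python3 - <<'E'
from h import *
s=grab_frame("scene");print(manip.state()["tool_pos"])
g=lambda i:(255*(i/255.)**.6).astype('uint8')
cv2.imwrite("pics/c.png",cv2.resize(g(s[130:330,190:390]),None,fx=2.8,fy=2.8,interpolation=cv2.INTER_CUBIC))
print(proj("scene",[[.431,.005,0],[.431,.005,.051]]))
E
```

```text
[0.43247389 0.01066257 0.23098497]
[[297.96745135 216.087193  ]
 [298.52573572 201.56463584]]
```

View pics/c.png

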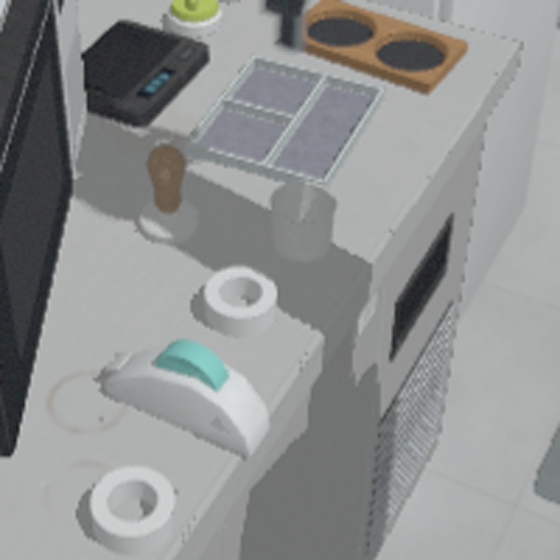

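>>> send_rows:
  rows:
    - {"x": 0,"y": 0,"z": 0.1,"wx": 0,"wy": 0,"wz": 0,"hand": 1}
    - {"x": 0,"y": 0,"z": 0.2,"wx": 0,"wy": 0,"wz": 0,"hand": 1}
    - {"x": 0,"y": 0,"z": 0.25,"wx": 0,"wy": 0,"wz": 0,"hand": 1}
    - {"x": 0,"y": 0,"z": 0.25,"wx": 0,"wy": 0,"wz": 0,"hand": 1}
    - {"x": 0,"y": 0,"z": 0.25,"wx": 0,"wy": 0,"wz": 0,"hand": 1}
    - {"x": 0,"y": 0,"z": 0.2,"wx": 0,"wy": 0,"wz": 0,"hand": 1}
    - {"x": 0,"y": 0,"z": 0.12,"wx": 0,"wy": 0,"wz": 0,"hand": 1}
    - {"x": 0,"y": 0,"z": 0.05,"wx": 0,"wy": 0,"wz": 0,"hand": 1}
    - {"x": 0,"y": 0,"z": 0,"wx": 0,"wy": 0,"wz": 0,"hand": 1}
    - {"x": 0,"y": 0,"z": 0,"wx": 0,"wy": 0,"wz": 0,"hand": -1}

```text
time: 2.65
tool_pos: [0.4314, 0.0033, 0.0189]
tool_rot: [0.0, 1.0, 0.0, 0.0]
contact_force: [0.2, -0.4, 0.1]
gripper_width: 0.882
grasp_force: 0.0
```

>>> send_rows:
  rows:
    - {"x": 0,"y": 0,"z": 0,"wx": 0,"wy": 0,"wz": 0,"hand": -1}
    - {"x": 0,"y": 0,"z": 0,"wx": 0,"wy": 0,"wz": 0,"hand": -1}
    - {"x": 0,"y": 0,"z": 0,"wx": 0,"wy": 0,"wz": 0,"hand": -1}
    - {"x": 0,"y": 0,"z": 0,"wx": 0,"wy": 0,"wz": 0,"hand": -1}
    - {"x": 0,"y": 0,"z": 0,"wx": 0,"wy": 0,"wz": 0,"hand": -1}
    - {"x": 0,"y": 0,"z": 0,"wx": 0,"wy": 0,"wz": 0,"hand": -1}
    - {"x": 0,"y": 0,"z": 0,"wx": 0,"wy": 0,"wz": 0,"hand": -1}
    - {"x": 0,"y": 0,"z": 0,"wx": 0,"wy": 0,"wz": 0,"hand": -1}
    - {"x": 0,"y": 0,"z": 0,"wx": 0,"wy": 0,"wz": 0,"hand": -1}
    - {"x": 0,"y": 0,"z": 0,"wx": 0,"wy": 0,"wz": 0,"hand": -1}

```text
time: 3.48
tool_pos: [0.4334, 0.003, 0.0208]
tool_rot: [0.0, 1.0, 0.0, 0.003]
contact_force: [0.7, -0.1, 6.8]
gripper_width: 0.692
grasp_force: 65.0
```

>>> send_rows:
  rows:
    - {"x": 0,"y": 0,"z": -0.05,"wx": 0,"wy": 0,"wz": 0,"hand": -1}
    - {"x": 0,"y": 0,"z": -0.15,"wx": 0,"wy": 0,"wz": 0,"hand": -1}
    - {"x": 0,"y": 0,"z": -0.2,"wx": 0,"wy": 0,"wz": 0,"hand": -1}
    - {"x": 0,"y": 0.1,"z": -0.2,"wx": 0,"wy": 0,"wz": 0,"hand": -1}
    - {"x": 0,"y": 0.2,"z": -0.1,"wx": 0,"wy": 0,"wz": 0,"hand": -1}
    - {"x": 0,"y": 0.24,"z": 0,"wx": 0,"wy": 0,"wz": 0,"hand": -1}
    - {"x": 0,"y": 0.24,"z": 0,"wx": 0,"wy": 0,"wz": 0,"hand": -1}
    - {"x": 0,"y": 0.24,"z": 0,"wx": 0,"wy": 0,"wz": 0,"hand": -1}
    - {"x": 0.05,"y": 0.24,"z": 0,"wx": 0,"wy": 0,"wz": 0,"hand": -1}
    - {"x": 0.05,"y": 0.24,"z": 0,"wx": 0,"wy": 0,"wz": 0,"hand": -1}

```text
time: 4.32
tool_pos: [0.4454, -0.2232, 0.1237]
tool_rot: [0.0, 1.0, -0.0, 0.0]
contact_force: [0.7, 1.3, -1.5]
gripper_width: 0.692
grasp_force: 64.8
```

>>> send_rows:
  rows:
    - {"x": 0.05,"y": 0.24,"z": 0,"wx": 0,"wy": 0,"wz": 0,"hand": -1}
    - {"x": 0.05,"y": 0.24,"z": 0,"wx": 0,"wy": 0,"wz": 0,"hand": -1}
    - {"x": 0,"y": 0.14,"z": 0,"wx": 0,"wy": 0,"wz": 0,"hand": -1}
    - {"x": 0,"y": 0.05,"z": 0,"wx": 0,"wy": 0,"wz": 0,"hand": -1}
    - {"x": 0,"y": 0,"z": 0,"wx": 0,"wy": 0,"wz": 0,"hand": -1}
    - {"x": 0,"y": 0,"z": 0,"wx": 0,"wy": 0,"wz": 0,"hand": -1}
    - {"x": 0,"y": 0,"z": 0,"wx": 0,"wy": 0,"wz": 0,"hand": -1}
    - {"x": 0,"y": 0,"z": 0,"wx": 0,"wy": 0,"wz": 0,"hand": -1}
    - {"x": 0,"y": 0,"z": 0,"wx": 0,"wy": 0,"wz": 0,"hand": -1}
    - {"x": 0,"y": 0,"z": 0,"wx": 0,"wy": 0,"wz": 0,"hand": -1}

```text
time: 5.15
tool_pos: [0.4612, -0.3212, 0.1234]
tool_rot: [-0.0, 1.0, 0.001, 0.0]
contact_force: [-0.3, -1.1, -0.6]
gripper_width: 0.698
grasp_force: 64.9
```

```bash
python3 - <<'E'
from h import *
t=grab_frame("top");s=grab_frame("scene");print(manip.state()["tool_pos"])
a=cv2.resize(s[60:210,200:400],None,fx=2.9,fy=2.9);b=cv2.resize(t[150:270,220:400],(580,387))
g=lambda i:(255*(i/255.)**.6).astype('uint8')
cv2.imwrite("pics/d.png",g(cv2.resize(np.hstack([cv2.resize(a,(516,387)),b]),(800,283))))
E
```

```text
[ 0.46119666 -0.32153639  0.12339644]
```

View pics/d.png

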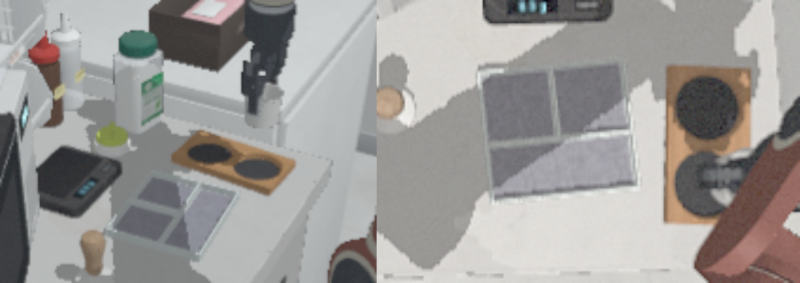

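>>> send_rows:
  rows:
    - {"x": 0,"y": 0,"z": 0.1,"wx": 0,"wy": 0,"wz": 0,"hand": -1}
    - {"x": 0,"y": 0,"z": 0.17,"wx": 0,"wy": 0,"wz": 0,"hand": -1}
    - {"x": 0,"y": 0,"z": 0.17,"wx": 0,"wy": 0,"wz": 0,"hand": -1}
    - {"x": 0,"y": 0,"z": 0.1,"wx": 0,"wy": 0,"wz": 0,"hand": -1}
    - {"x": 0,"y": 0,"z": 0.06,"wx": 0,"wy": 0,"wz": 0,"hand": -1}
    - {"x": 0,"y": 0,"z": 0.03,"wx": 0,"wy": 0,"wz": 0,"hand": -1}
    - {"x": 0,"y": 0,"z": 0.02,"wx": 0,"wy": 0,"wz": 0,"hand": -1}
    - {"x": 0,"y": 0,"z": 0.01,"wx": 0,"wy": 0,"wz": 0,"hand": -1}
    - {"x": 0,"y": 0,"z": 0,"wx": 0,"wy": 0,"wz": 0,"hand": -1}
    - {"x": 0,"y": 0,"z": 0,"wx": 0,"wy": 0,"wz": 0,"hand": -1}

```text
time: 6.08
tool_pos: [0.4618, -0.3227, 0.0255]
tool_rot: [0.001, 1.0, 0.0, 0.001]
contact_force: [0.0, 0.7, -1.4]
gripper_width: 0.696
grasp_force: 64.9
```

>>> send_rows:
  rows:
    - {"x": 0,"y": 0,"z": 0.01,"wx": 0,"wy": 0,"wz": 0,"hand": -1}
    - {"x": 0,"y": 0,"z": 0,"wx": 0,"wy": 0,"wz": 0,"hand": -1}
    - {"x": 0,"y": 0,"z": 0.01,"wx": 0,"wy": 0,"wz": 0,"hand": -1}
    - {"x": 0,"y": 0,"z": 0,"wx": 0,"wy": 0,"wz": 0,"hand": -1}
    - {"x": 0,"y": 0,"z": 0,"wx": 0,"wy": 0,"wz": 0,"hand": -1}
    - {"x": 0,"y": 0,"z": 0,"wx": 0,"wy": 0,"wz": 0,"hand": -1}
    - {"x": 0,"y": 0,"z": 0,"wx": 0,"wy": 0,"wz": 0,"hand": -1}
    - {"x": 0,"y": 0,"z": 0,"wx": 0,"wy": 0,"wz": 0,"hand": -1}
    - {"x": 0,"y": 0,"z": 0,"wx": 0,"wy": 0,"wz": 0,"hand": -1}
    - {"x": 0,"y": 0,"z": 0,"wx": 0,"wy": 0,"wz": 0,"hand": -1}

```text
time: 6.92
tool_pos: [0.462, -0.3229, 0.0239]
tool_rot: [0.001, 1.0, 0.0, 0.001]
contact_force: [-3.2, 2.0, 11.4]
gripper_width: 0.69
grasp_force: 65.9
```

Contact with the well floor (11 N). Release and lift.

>>> send_rows:
  rows:
    - {"x": 0,"y": 0,"z": 0,"wx": 0,"wy": 0,"wz": 0,"hand": 1}
    - {"x": 0,"y": 0,"z": 0,"wx": 0,"wy": 0,"wz": 0,"hand": 1}
    - {"x": 0,"y": 0,"z": 0,"wx": 0,"wy": 0,"wz": 0,"hand": 1}
    - {"x": 0,"y": 0,"z": 0,"wx": 0,"wy": 0,"wz": 0,"hand": 1}
    - {"x": 0,"y": 0,"z": 0,"wx": 0,"wy": 0,"wz": 0,"hand": 1}
    - {"x": 0,"y": 0,"z": -0.05,"wx": 0,"wy": 0,"wz": 0,"hand": 1}
    - {"x": 0,"y": 0,"z": -0.15,"wx": 0,"wy": 0,"wz": 0,"hand": 1}
    - {"x": 0,"y": 0,"z": -0.25,"wx": 0,"wy": 0,"wz": 0,"hand": 1}
    - {"x": 0,"y": 0,"z": -0.25,"wx": 0,"wy": 0,"wz": 0,"hand": 1}
    - {"x": 0,"y": 0,"z": -0.2,"wx": 0,"wy": 0,"wz": 0,"hand": 1}

```text
time: 7.75
tool_pos: [0.4615, -0.3224, 0.1596]
tool_rot: [0.001, 1.0, 0.0, 0.001]
contact_force: [1.0, -0.5, 0.4]
gripper_width: 1.0
grasp_force: 0.0
```

>>> send_rows:
  rows:
    - {"x": 0.063,"y": -0.245,"z": 0,"wx": 0,"wy": 0,"wz": 0,"hand": 1}
    - {"x": 0.063,"y": -0.245,"z": 0,"wx": 0,"wy": 0,"wz": 0,"hand": 1}
    - {"x": 0.063,"y": -0.245,"z": 0,"wx": 0,"wy": 0,"wz": 0,"hand": 1}
    - {"x": 0.063,"y": -0.245,"z": 0,"wx": 0,"wy": 0,"wz": 0,"hand": 1}
    - {"x": 0.063,"y": -0.245,"z": 0,"wx": 0,"wy": 0,"wz": 0,"hand": 1}
    - {"x": 0.063,"y": -0.245,"z": 0,"wx": 0,"wy": 0,"wz": 0,"hand": 1}
    - {"x": 0.063,"y": -0.245,"z": 0,"wx": 0,"wy": 0,"wz": 0,"hand": 1}
    - {"x": 0.063,"y": -0.245,"z": 0,"wx": 0,"wy": 0,"wz": 0,"hand": 1}
    - {"x": 0.063,"y": -0.245,"z": 0,"wx": 0,"wy": 0,"wz": 0,"hand": 1}
    - {"x": 0.063,"y": -0.245,"z": 0,"wx": 0,"wy": 0,"wz": 0,"hand": 1}

```text
time: 8.58
tool_pos: [0.5557, 0.0474, 0.157]
tool_rot: [0.0, 1.0, 0.0, 0.0]
contact_force: [-0.3, -0.9, -0.1]
gripper_width: 1.001
grasp_force: 0.0
```

>>> send_rows:
  rows:
    - {"x": 0,"y": 0,"z": 0,"wx": 0,"wy": 0,"wz": 0,"hand": 1}
    - {"x": 0,"y": 0,"z": 0,"wx": 0,"wy": 0,"wz": 0,"hand": 1}
    - {"x": 0,"y": 0,"z": 0.12,"wx": 0,"wy": 0,"wz": 0,"hand": 1}
    - {"x": 0,"y": 0,"z": 0.2,"wx": 0,"wy": 0,"wz": 0,"hand": 1}
    - {"x": 0,"y": 0,"z": 0.2,"wx": 0,"wy": 0,"wz": 0,"hand": 1}
    - {"x": 0,"y": 0,"z": 0.16,"wx": 0,"wy": 0,"wz": 0,"hand": 1}
    - {"x": 0,"y": 0,"z": 0.1,"wx": 0,"wy": 0,"wz": 0,"hand": 1}
    - {"x": 0,"y": 0,"z": 0,"wx": 0,"wy": 0,"wz": 0,"hand": 1}
    - {"x": 0,"y": 0,"z": 0,"wx": 0,"wy": 0,"wz": 0,"hand": 1}
    - {"x": 0,"y": 0,"z": 0,"wx": 0,"wy": 0,"wz": 0,"hand": -1}

```text
time: 9.42
tool_pos: [0.5565, 0.0446, 0.0409]
tool_rot: [0.0, 1.0, -0.0, 0.001]
contact_force: [-0.5, 1.0, -0.0]
gripper_width: 0.884
grasp_force: 0.0
```

>>> send_rows:
  rows:
    - {"x": 0,"y": 0,"z": 0,"wx": 0,"wy": 0,"wz": 0,"hand": -1}
    - {"x": 0,"y": 0,"z": 0,"wx": 0,"wy": 0,"wz": 0,"hand": -1}
    - {"x": 0,"y": 0,"z": 0,"wx": 0,"wy": 0,"wz": 0,"hand": -1}
    - {"x": 0,"y": 0,"z": 0,"wx": 0,"wy": 0,"wz": 0,"hand": -1}
    - {"x": 0,"y": 0,"z": 0,"wx": 0,"wy": 0,"wz": 0,"hand": -1}
    - {"x": 0,"y": 0,"z": 0,"wx": 0,"wy": 0,"wz": 0,"hand": -1}
    - {"x": 0,"y": 0,"z": 0,"wx": 0,"wy": 0,"wz": 0,"hand": -1}
    - {"x": 0,"y": 0,"z": 0,"wx": 0,"wy": 0,"wz": 0,"hand": -1}
    - {"x": 0,"y": 0,"z": 0,"wx": 0,"wy": 0,"wz": 0,"hand": -1}
    - {"x": 0,"y": 0,"z": 0,"wx": 0,"wy": 0,"wz": 0,"hand": -1}

```text
time: 10.25
tool_pos: [0.5564, 0.0456, 0.0409]
tool_rot: [-0.0, 1.0, 0.0, 0.001]
contact_force: [-1.1, 0.9, 5.7]
gripper_width: 0.398
grasp_force: 59.0
```

>>> send_rows:
  rows:
    - {"x": 0,"y": 0,"z": -0.05,"wx": 0,"wy": 0,"wz": 0,"hand": -1}
    - {"x": 0,"y": 0,"z": -0.15,"wx": 0,"wy": 0,"wz": 0,"hand": -1}
    - {"x": 0,"y": 0,"z": -0.2,"wx": 0,"wy": 0,"wz": 0,"hand": -1}
    - {"x": 0,"y": 0.08,"z": -0.15,"wx": 0,"wy": 0,"wz": 0,"hand": -1}
    - {"x": 0,"y": 0.16,"z": -0.05,"wx": 0,"wy": 0,"wz": 0,"hand": -1}
    - {"x": 0,"y": 0.22,"z": 0,"wx": 0,"wy": 0,"wz": 0,"hand": -1}
    - {"x": 0,"y": 0.22,"z": 0,"wx": 0,"wy": 0,"wz": 0,"hand": -1}
    - {"x": 0,"y": 0.22,"z": 0,"wx": 0,"wy": 0,"wz": 0,"hand": -1}
    - {"x": 0,"y": 0.22,"z": 0,"wx": 0,"wy": 0,"wz": 0,"hand": -1}
    - {"x": 0,"y": 0.22,"z": 0,"wx": 0,"wy": 0,"wz": 0,"hand": -1}

```text
time: 11.08
tool_pos: [0.5544, -0.1567, 0.1284]
tool_rot: [-0.0, 1.0, 0.0, -0.001]
contact_force: [-0.1, 0.9, -3.3]
gripper_width: 0.402
grasp_force: 60.4
```

>>> send_rows:
  rows:
    - {"x": -0.028,"y": 0.22,"z": 0,"wx": 0,"wy": 0,"wz": 0,"hand": -1}
    - {"x": -0.028,"y": 0.22,"z": 0,"wx": 0,"wy": 0,"wz": 0,"hand": -1}
    - {"x": 0,"y": 0.22,"z": 0,"wx": 0,"wy": 0,"wz": 0,"hand": -1}
    - {"x": 0,"y": 0.22,"z": 0,"wx": 0,"wy": 0,"wz": 0,"hand": -1}
    - {"x": 0,"y": 0.18,"z": 0,"wx": 0,"wy": 0,"wz": 0,"hand": -1}
    - {"x": 0,"y": 0.08,"z": 0,"wx": 0,"wy": 0,"wz": 0,"hand": -1}
    - {"x": 0,"y": 0,"z": 0,"wx": 0,"wy": 0,"wz": 0,"hand": -1}
    - {"x": 0,"y": 0,"z": 0,"wx": 0,"wy": 0,"wz": 0,"hand": -1}
    - {"x": 0,"y": 0,"z": 0,"wx": 0,"wy": 0,"wz": 0,"hand": -1}
    - {"x": 0,"y": 0,"z": 0,"wx": 0,"wy": 0,"wz": 0,"hand": -1}

```text
time: 11.92
tool_pos: [0.5471, -0.3249, 0.1288]
tool_rot: [-0.001, 1.0, 0.001, -0.0]
contact_force: [-0.3, 0.4, -4.4]
gripper_width: 0.4
grasp_force: 60.7
```

```bash
python3 - <<'E'
from h import *
t=grab_frame("top");s=grab_frame("scene");print(manip.state()["tool_pos"])
g=lambda i:(255*(i/255.)**.6).astype('uint8')
cv2.imwrite("pics/e.png",g(np.hstack([cv2.resize(s[100:210,250:390],(420,330)),cv2.resize(t[160:270,280:400],(360,330))])))
E
```

```text
[ 0.54730164 -0.32520559  0.12914825]
```

View pics/e.png

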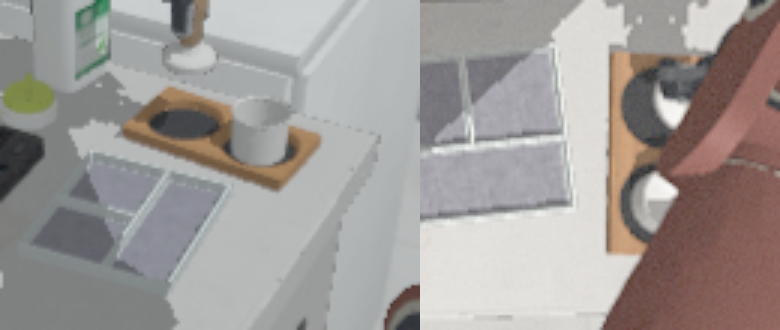

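>>> send_rows:
  rows:
    - {"x": 0,"y": 0.013,"z": 0.1,"wx": 0,"wy": 0,"wz": 0,"hand": -1}
    - {"x": 0,"y": 0,"z": 0.15,"wx": 0,"wy": 0,"wz": 0,"hand": -1}
    - {"x": 0,"y": 0,"z": 0.13,"wx": 0,"wy": 0,"wz": 0,"hand": -1}
    - {"x": 0,"y": 0,"z": 0.1,"wx": 0,"wy": 0,"wz": 0,"hand": -1}
    - {"x": 0,"y": 0,"z": 0.05,"wx": 0,"wy": 0,"wz": 0,"hand": -1}
    - {"x": 0,"y": 0,"z": 0.02,"wx": 0,"wy": 0,"wz": 0,"hand": -1}
    - {"x": 0,"y": 0,"z": 0.01,"wx": 0,"wy": 0,"wz": 0,"hand": -1}
    - {"x": 0,"y": 0,"z": 0.01,"wx": 0,"wy": 0,"wz": 0,"hand": -1}
    - {"x": 0,"y": 0,"z": 0,"wx": 0,"wy": 0,"wz": 0,"hand": -1}
    - {"x": 0,"y": 0,"z": 0,"wx": 0,"wy": 0,"wz": 0,"hand": -1}

```text
time: 12.85
tool_pos: [0.5479, -0.3291, 0.045]
tool_rot: [0.001, 1.0, 0.0, 0.001]
contact_force: [-1.4, 0.5, -2.9]
gripper_width: 0.401
grasp_force: 60.7
```

>>> send_rows:
  rows:
    - {"x": 0,"y": 0,"z": 0.006,"wx": 0,"wy": 0,"wz": 0,"hand": -1}
    - {"x": 0,"y": 0,"z": 0,"wx": 0,"wy": 0,"wz": 0,"hand": -1}
    - {"x": 0,"y": 0,"z": 0.006,"wx": 0,"wy": 0,"wz": 0,"hand": -1}
    - {"x": 0,"y": 0,"z": 0,"wx": 0,"wy": 0,"wz": 0,"hand": -1}
    - {"x": 0,"y": 0,"z": 0,"wx": 0,"wy": 0,"wz": 0,"hand": -1}
    - {"x": 0,"y": 0,"z": 0,"wx": 0,"wy": 0,"wz": 0,"hand": -1}
    - {"x": 0,"y": 0,"z": 0,"wx": 0,"wy": 0,"wz": 0,"hand": -1}
    - {"x": 0,"y": 0,"z": 0,"wx": 0,"wy": 0,"wz": 0,"hand": -1}
    - {"x": 0,"y": 0,"z": 0,"wx": 0,"wy": 0,"wz": 0,"hand": -1}
    - {"x": 0,"y": 0,"z": 0,"wx": 0,"wy": 0,"wz": 0,"hand": -1}

```text
time: 13.68
tool_pos: [0.5479, -0.3292, 0.0439]
tool_rot: [0.001, 1.0, 0.0, 0.001]
contact_force: [-3.3, 1.6, 5.8]
gripper_width: 0.399
grasp_force: 61.2
```

>>> send_rows:
  rows:
    - {"x": 0,"y": 0,"z": 0,"wx": 0,"wy": 0,"wz": 0,"hand": 1}
    - {"x": 0,"y": 0,"z": 0,"wx": 0,"wy": 0,"wz": 0,"hand": 1}
    - {"x": 0,"y": 0,"z": 0,"wx": 0,"wy": 0,"wz": 0,"hand": 1}
    - {"x": 0,"y": 0,"z": 0,"wx": 0,"wy": 0,"wz": 0,"hand": 1}
    - {"x": 0,"y": 0,"z": 0,"wx": 0,"wy": 0,"wz": 0,"hand": 1}
    - {"x": 0,"y": 0,"z": -0.1,"wx": 0,"wy": 0,"wz": 0,"hand": 1}
    - {"x": 0,"y": 0,"z": -0.2,"wx": 0,"wy": 0,"wz": 0,"hand": 1}
    - {"x": 0,"y": 0,"z": -0.25,"wx": 0,"wy": 0,"wz": 0,"hand": 1}
    - {"x": 0,"y": 0,"z": -0.25,"wx": 0,"wy": 0,"wz": 0,"hand": 1}
    - {"x": 0,"y": 0,"z": -0.15,"wx": 0,"wy": 0,"wz": 0,"hand": 1}

```text
time: 14.52
tool_pos: [0.5487, -0.3296, 0.1909]
tool_rot: [0.002, 1.0, 0.0, 0.003]
contact_force: [0.5, -0.8, 0.1]
gripper_width: 0.999
grasp_force: 0.0
```

>>> send_rows:
  rows:
    - {"x": 0,"y": -0.25,"z": 0,"wx": 0,"wy": 0,"wz": 0,"hand": 1}
    - {"x": -0.08,"y": -0.25,"z": 0,"wx": 0,"wy": 0,"wz": 0,"hand": 1}
    - {"x": -0.08,"y": -0.25,"z": 0,"wx": 0,"wy": 0,"wz": 0,"hand": 1}
    - {"x": -0.08,"y": -0.25,"z": 0,"wx": 0,"wy": 0,"wz": 0,"hand": 1}
    - {"x": -0.08,"y": -0.25,"z": 0,"wx": 0,"wy": 0,"wz": 0,"hand": 1}
    - {"x": -0.08,"y": -0.25,"z": 0,"wx": 0,"wy": 0,"wz": 0,"hand": 1}
    - {"x": -0.08,"y": -0.25,"z": 0,"wx": 0,"wy": 0,"wz": 0,"hand": 1}
    - {"x": -0.08,"y": -0.25,"z": 0,"wx": 0,"wy": 0,"wz": 0,"hand": 1}
    - {"x": -0.08,"y": -0.25,"z": 0,"wx": 0,"wy": 0,"wz": 0,"hand": 1}
    - {"x": -0.08,"y": -0.25,"z": 0,"wx": 0,"wy": 0,"wz": 0,"hand": 1}

```text
time: 15.35
tool_pos: [0.4384, 0.048, 0.1858]
tool_rot: [-0.0, 1.0, -0.0, 0.001]
contact_force: [0.6, 0.5, 0.2]
gripper_width: 1.004
grasp_force: 0.0
```

>>> send_rows:
  rows:
    - {"x": 0,"y": 0,"z": 0,"wx": 0,"wy": 0,"wz": -0.15,"hand": 1}
    - {"x": 0,"y": 0,"z": 0,"wx": 0,"wy": 0,"wz": -0.15,"hand": 1}
    - {"x": 0,"y": 0,"z": 0,"wx": 0,"wy": 0,"wz": -0.15,"hand": 1}
    - {"x": 0,"y": 0,"z": 0,"wx": 0,"wy": 0,"wz": -0.15,"hand": 1}
    - {"x": 0,"y": 0,"z": 0,"wx": 0,"wy": 0,"wz": -0.15,"hand": 1}
    - {"x": 0,"y": 0,"z": 0,"wx": 0,"wy": 0,"wz": -0.15,"hand": 1}
    - {"x": 0,"y": 0,"z": 0,"wx": 0,"wy": 0,"wz": -0.15,"hand": 1}
    - {"x": 0,"y": 0,"z": 0,"wx": 0,"wy": 0,"wz": -0.15,"hand": 1}
    - {"x": 0,"y": 0,"z": 0,"wx": 0,"wy": 0,"wz": -0.15,"hand": 1}
    - {"x": 0,"y": 0,"z": 0,"wx": 0,"wy": 0,"wz": -0.15,"hand": 1}

```text
time: 16.18
tool_pos: [0.4392, 0.0465, 0.1857]
tool_rot: [0.0, 0.83, 0.558, 0.001]
contact_force: [0.3, 0.5, -0.2]
gripper_width: 1.0
grasp_force: 0.0
```

>>> send_rows:
  rows:
    - {"x": 0,"y": 0,"z": 0,"wx": 0,"wy": 0,"wz": -0.15,"hand": 1}
    - {"x": 0,"y": 0,"z": 0,"wx": 0,"wy": 0,"wz": -0.15,"hand": 1}
    - {"x": 0,"y": 0,"z": 0,"wx": 0,"wy": 0,"wz": -0.15,"hand": 1}
    - {"x": 0,"y": 0,"z": 0,"wx": 0,"wy": 0,"wz": -0.12,"hand": 1}
    - {"x": 0,"y": 0,"z": 0,"wx": 0,"wy": 0,"wz": 0,"hand": 1}
    - {"x": 0,"y": 0,"z": 0,"wx": 0,"wy": 0,"wz": 0,"hand": 1}
    - {"x": 0,"y": 0,"z": 0,"wx": 0,"wy": 0,"wz": 0,"hand": 1}
    - {"x": 0,"y": 0,"z": 0,"wx": 0,"wy": 0,"wz": 0,"hand": 1}
    - {"x": 0,"y": 0,"z": 0,"wx": 0,"wy": 0,"wz": 0,"hand": 1}
    - {"x": 0,"y": 0,"z": 0,"wx": 0,"wy": 0,"wz": 0,"hand": 1}

```text
time: 17.02
tool_pos: [0.4391, 0.0464, 0.1846]
tool_rot: [-0.0, 0.687, 0.726, -0.0]
contact_force: [0.0, 0.1, -0.1]
gripper_width: 0.999
grasp_force: 0.0
```

```bash
cat >> h.py <<'E'
def to(x,y,z=None,psi=None):
    "remaining shift to a world target, in the units and axes of the rows"
    s=manip.state(); w,a,b,c=s["tool_rot"]; p=s["tool_pos"]; P=2*np.arctan2(b,a)
    d=np.array([x-p[0],y-p[1]]); o=dict(psi=P,x=(d[0]*np.cos(P)+d[1]*np.sin(P))/.15,y=(d[0]*np.sin(P)-d[1]*np.cos(P))/.15)
    if z is not None:o["z"]=(p[2]-z)/.15
    if psi is not None:o["wz"]=-(psi-P)/(np.pi/4)
    print({k:round(float(v),3) for k,v in o.items()},p.round(4),s["joint_pos"].round(2))
E
python3 -c "
from h import *
to(.439,.1153,.008,1.626)"
```

```text
{'psi': 1.626, 'x': 0.458, 'y': 0.025, 'z': 1.177, 'wz': -0.001} [0.4391 0.0464 0.1846] [-0.06 -0.38  2.07 -0.    1.45 -0.12]
```

>>> send_rows:
  rows:
    - {"x": 0.229,"y": 0.012,"z": 0,"wx": 0,"wy": 0,"wz": 0,"hand": 1}
    - {"x": 0.229,"y": 0.012,"z": 0,"wx": 0,"wy": 0,"wz": 0,"hand": 1}
    - {"x": 0,"y": 0,"z": 0,"wx": 0,"wy": 0,"wz": 0,"hand": 1}
    - {"x": 0,"y": 0,"z": 0.2,"wx": 0,"wy": 0,"wz": 0,"hand": 1}
    - {"x": 0,"y": 0,"z": 0.25,"wx": 0,"wy": 0,"wz": 0,"hand": 1}
    - {"x": 0,"y": 0,"z": 0.25,"wx": 0,"wy": 0,"wz": 0,"hand": 1}
    - {"x": 0,"y": 0,"z": 0.25,"wx": 0,"wy": 0,"wz": 0,"hand": 1}
    - {"x": 0,"y": 0,"z": 0.15,"wx": 0,"wy": 0,"wz": 0,"hand": 1}
    - {"x": 0,"y": 0,"z": 0.077,"wx": 0,"wy": 0,"wz": 0,"hand": 1}
    - {"x": 0,"y": 0,"z": 0,"wx": 0,"wy": 0,"wz": 0,"hand": 1}

```text
time: 17.85
tool_pos: [0.4356, 0.1147, 0.0043]
tool_rot: [-0.002, 0.687, 0.726, -0.003]
contact_force: [-0.8, 0.6, 0.1]
gripper_width: 1.004
grasp_force: 0.0
```

>>> send_rows:
  rows:
    - {"x": 0,"y": 0,"z": 0,"wx": 0,"wy": 0,"wz": 0,"hand": -1}
    - {"x": 0,"y": 0,"z": 0,"wx": 0,"wy": 0,"wz": 0,"hand": -1}
    - {"x": 0,"y": 0,"z": 0,"wx": 0,"wy": 0,"wz": 0,"hand": -1}
    - {"x": 0,"y": 0,"z": 0,"wx": 0,"wy": 0,"wz": 0,"hand": -1}
    - {"x": 0,"y": 0,"z": 0,"wx": 0,"wy": 0,"wz": 0,"hand": -1}
    - {"x": 0,"y": 0,"z": 0,"wx": 0,"wy": 0,"wz": 0,"hand": -1}
    - {"x": 0,"y": 0,"z": 0,"wx": 0,"wy": 0,"wz": 0,"hand": -1}
    - {"x": 0,"y": 0,"z": 0,"wx": 0,"wy": 0,"wz": 0,"hand": -1}
    - {"x": 0,"y": 0,"z": 0,"wx": 0,"wy": 0,"wz": 0,"hand": -1}
    - {"x": 0,"y": 0,"z": 0,"wx": 0,"wy": 0,"wz": 0,"hand": -1}

```text
time: 18.68
tool_pos: [0.4409, 0.1154, 0.0101]
tool_rot: [0.001, 0.687, 0.726, 0.002]
contact_force: [0.3, 0.8, 6.5]
gripper_width: 0.712
grasp_force: 65.6
```

>>> send_rows:
  rows:
    - {"x": 0,"y": 0,"z": -0.05,"wx": 0,"wy": 0,"wz": 0,"hand": -1}
    - {"x": 0,"y": 0,"z": -0.15,"wx": 0,"wy": 0,"wz": 0,"hand": -1}
    - {"x": 0,"y": 0,"z": -0.2,"wx": 0,"wy": 0,"wz": 0,"hand": -1}
    - {"x": 0,"y": 0,"z": -0.2,"wx": 0,"wy": 0,"wz": 0,"hand": -1}
    - {"x": 0,"y": 0,"z": -0.1,"wx": 0,"wy": 0,"wz": 0,"hand": -1}
    - {"x": 0,"y": 0,"z": 0,"wx": 0,"wy": 0,"wz": 0,"hand": -1}
    - {"x": 0,"y": 0,"z": 0,"wx": 0,"wy": 0,"wz": 0,"hand": -1}
    - {"x": 0,"y": 0,"z": 0,"wx": 0,"wy": 0,"wz": 0,"hand": -1}
    - {"x": 0,"y": 0,"z": 0,"wx": 0,"wy": 0,"wz": 0,"hand": -1}
    - {"x": 0,"y": 0,"z": 0,"wx": 0,"wy": 0,"wz": 0,"hand": -1}

```text
time: 19.52
tool_pos: [0.4376, 0.1151, 0.111]
tool_rot: [-0.001, 0.687, 0.726, -0.001]
contact_force: [0.2, 0.2, 0.2]
gripper_width: 0.719
grasp_force: 65.3
```

```bash
python3 - <<'E'
from h import *
np.set_printoptions(precision=4,suppress=True)
t=grab_frame("top");s=grab_frame("scene");cv2.imwrite("pics/top1.png",t);cv2.imwrite("pics/scene1.png",s)
# draw the predicted tray and bays
C=np.array([.529,-.150]);a=.055;R=np.array([[np.cos(a),-np.sin(a)],[np.sin(a),np.cos(a)]])
def box(cx,cy,w,h,z): return np.c_[(R@(np.array([[-1,-1],[1,-1],[1,1],[-1,1]])*[w/2,h/2]+[cx,cy]).T).T+C,np.full(4,z)]
f=3
out=[]
g=lambda i:(255*(i/255.)**.6).astype('uint8')
for n,im,(x0,y0,x1,y1) in(("top",t,(255,165,345,250)),("scene",s,(240,140,340,210))):
    q=cv2.resize(g(im[y0:y1,x0:x1]),None,fx=4,fy=4,interpolation=cv2.INTER_CUBIC)
    for b in(box(0,0,.156,.176,.015),box(-.043,0,.062,.168,.015),box(.033,-.043,.082,.082,.015),box(.033,.043,.082,.082,.015)):
        p=((proj(n,b)-[x0,y0]+.5)*4*8).astype(int); cv2.polylines(q,[p.reshape(-1,1,2)],True,(0,0,255),1,cv2.LINE_AA,3)
    out.append(q)
h=max(o.shape[0] for o in out);cv2.imwrite("pics/f.png",np.hstack([cv2.copyMakeBorder(o,0,h-o.shape[0],0,0,0) for o in out]))
to(.529,-.15)
E
```

```text
{'psi': 1.626, 'x': -1.798, 'y': 0.508} [0.438  0.1151 0.1116] [ 0.09 -0.27  2.12 -0.    1.3   0.04]
```

View pics/f.png

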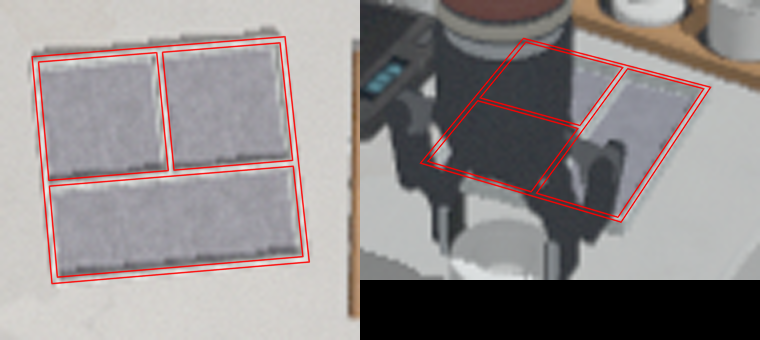

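>>> send_rows:
  rows:
    - {"x": -0.12,"y": 0.04,"z": 0,"wx": 0,"wy": 0,"wz": 0,"hand": -1}
    - {"x": -0.23,"y": 0.08,"z": 0,"wx": 0,"wy": 0,"wz": 0,"hand": -1}
    - {"x": -0.23,"y": 0.08,"z": 0,"wx": 0,"wy": 0,"wz": 0,"hand": -1}
    - {"x": -0.23,"y": 0.08,"z": 0,"wx": 0,"wy": 0,"wz": 0,"hand": -1}
    - {"x": -0.23,"y": 0.08,"z": 0,"wx": 0,"wy": 0,"wz": 0,"hand": -1}
    - {"x": -0.23,"y": 0.08,"z": 0,"wx": 0,"wy": 0,"wz": 0,"hand": -1}
    - {"x": -0.23,"y": 0.08,"z": 0,"wx": 0,"wy": 0,"wz": 0,"hand": -1}
    - {"x": -0.23,"y": 0.08,"z": 0,"wx": 0,"wy": 0,"wz": 0,"hand": -1}
    - {"x": -0.23,"y": 0.08,"z": 0,"wx": 0,"wy": 0,"wz": 0,"hand": -1}
    - {"x": -0.125,"y": 0.048,"z": 0,"wx": 0,"wy": 0,"wz": 0,"hand": -1}

```text
time: 20.45
tool_pos: [0.5659, -0.1946, 0.1124]
tool_rot: [0.0, 0.688, 0.726, -0.0]
contact_force: [-0.2, 0.1, -0.5]
gripper_width: 0.713
grasp_force: 65.3
```

>>> send_rows:
  rows:
    - {"x": 0,"y": 0,"z": 0,"wx": 0,"wy": 0,"wz": 0,"hand": -1}
    - {"x": 0,"y": 0,"z": 0,"wx": 0,"wy": 0,"wz": 0,"hand": -1}
    - {"x": 0,"y": 0,"z": 0.1,"wx": 0,"wy": 0,"wz": 0,"hand": -1}
    - {"x": 0,"y": 0,"z": 0.15,"wx": 0,"wy": 0,"wz": 0,"hand": -1}
    - {"x": 0,"y": 0,"z": 0.1,"wx": 0,"wy": 0,"wz": 0,"hand": -1}
    - {"x": 0,"y": 0,"z": 0.05,"wx": 0,"wy": 0,"wz": 0,"hand": -1}
    - {"x": 0,"y": 0,"z": 0,"wx": 0,"wy": 0,"wz": 0,"hand": -1}
    - {"x": 0,"y": 0,"z": 0,"wx": 0,"wy": 0,"wz": 0,"hand": -1}
    - {"x": 0,"y": 0,"z": 0,"wx": 0,"wy": 0,"wz": 0,"hand": -1}
    - {"x": 0,"y": 0,"z": 0,"wx": 0,"wy": 0,"wz": 0,"hand": -1}

```text
time: 21.28
tool_pos: [0.5662, -0.1912, 0.0546]
tool_rot: [0.001, 0.687, 0.727, 0.0]
contact_force: [0.3, 0.5, -0.0]
gripper_width: 0.716
grasp_force: 65.3
```

```bash
python3 -c "
from h import *
to(.5643,-.1911,.0131,1.626)"
```

```text
{'psi': 1.626, 'x': 0.001, 'y': -0.013, 'z': 0.277, 'wz': 0.001} [ 0.5662 -0.1912  0.0546] [-0.45  0.16  1.81  0.    1.17 -0.51]
```

>>> send_rows:
  rows:
    - {"x": 0,"y": -0.013,"z": 0.08,"wx": 0,"wy": 0,"wz": 0,"hand": -1}
    - {"x": 0,"y": 0,"z": 0.08,"wx": 0,"wy": 0,"wz": 0,"hand": -1}
    - {"x": 0,"y": 0,"z": 0.05,"wx": 0,"wy": 0,"wz": 0,"hand": -1}
    - {"x": 0,"y": 0,"z": 0.03,"wx": 0,"wy": 0,"wz": 0,"hand": -1}
    - {"x": 0,"y": 0,"z": 0.02,"wx": 0,"wy": 0,"wz": 0,"hand": -1}
    - {"x": 0,"y": 0,"z": 0.01,"wx": 0,"wy": 0,"wz": 0,"hand": -1}
    - {"x": 0,"y": 0,"z": 0,"wx": 0,"wy": 0,"wz": 0,"hand": -1}
    - {"x": 0,"y": 0,"z": 0,"wx": 0,"wy": 0,"wz": 0,"hand": -1}
    - {"x": 0,"y": 0,"z": 0,"wx": 0,"wy": 0,"wz": 0,"hand": -1}
    - {"x": 0,"y": 0,"z": 0,"wx": 0,"wy": 0,"wz": 0,"hand": -1}

```text
time: 22.12
tool_pos: [0.5633, -0.1911, 0.0131]
tool_rot: [-0.0, 0.687, 0.726, -0.0]
contact_force: [-3.0, 1.8, 5.4]
gripper_width: 0.718
grasp_force: 65.9
```

>>> send_rows:
  rows:
    - {"x": 0,"y": 0,"z": 0.006,"wx": 0,"wy": 0,"wz": 0,"hand": -1}
    - {"x": 0,"y": 0,"z": 0,"wx": 0,"wy": 0,"wz": 0,"hand": -1}
    - {"x": 0,"y": 0,"z": 0.006,"wx": 0,"wy": 0,"wz": 0,"hand": -1}
    - {"x": 0,"y": 0,"z": 0,"wx": 0,"wy": 0,"wz": 0,"hand": -1}
    - {"x": 0,"y": 0,"z": 0,"wx": 0,"wy": 0,"wz": 0,"hand": -1}
    - {"x": 0,"y": 0,"z": 0,"wx": 0,"wy": 0,"wz": 0,"hand": -1}
    - {"x": 0,"y": 0,"z": 0,"wx": 0,"wy": 0,"wz": 0,"hand": -1}
    - {"x": 0,"y": 0,"z": 0,"wx": 0,"wy": 0,"wz": 0,"hand": -1}
    - {"x": 0,"y": 0,"z": 0,"wx": 0,"wy": 0,"wz": 0,"hand": -1}
    - {"x": 0,"y": 0,"z": 0,"wx": 0,"wy": 0,"wz": 0,"hand": -1}

```text
time: 22.95
tool_pos: [0.5634, -0.1912, 0.013]
tool_rot: [-0.001, 0.687, 0.726, -0.0]
contact_force: [-9.3, 3.4, 14.7]
gripper_width: 0.717
grasp_force: 66.9
```

>>> send_rows:
  rows:
    - {"x": 0,"y": 0,"z": 0,"wx": 0,"wy": 0,"wz": 0,"hand": 1}
    - {"x": 0,"y": 0,"z": 0,"wx": 0,"wy": 0,"wz": 0,"hand": 1}
    - {"x": 0,"y": 0,"z": 0,"wx": 0,"wy": 0,"wz": 0,"hand": 1}
    - {"x": 0,"y": 0,"z": 0,"wx": 0,"wy": 0,"wz": 0,"hand": 1}
    - {"x": 0,"y": 0,"z": -0.08,"wx": 0,"wy": 0,"wz": 0,"hand": 1}
    - {"x": 0,"y": 0,"z": -0.2,"wx": 0,"wy": 0,"wz": 0,"hand": 1}
    - {"x": 0,"y": 0,"z": -0.25,"wx": 0,"wy": 0,"wz": 0,"hand": 1}
    - {"x": 0,"y": 0,"z": -0.25,"wx": 0,"wy": 0,"wz": 0,"hand": 1}
    - {"x": 0,"y": 0,"z": -0.25,"wx": 0,"wy": 0,"wz": 0,"hand": 1}
    - {"x": 0,"y": 0,"z": -0.17,"wx": 0,"wy": 0,"wz": 0,"hand": 1}

```text
time: 23.78
tool_pos: [0.5645, -0.1917, 0.196]
tool_rot: [0.003, 0.687, 0.726, 0.001]
contact_force: [0.1, -0.6, 0.4]
gripper_width: 1.002
grasp_force: 0.0
```

>>> send_rows:
  rows:
    - {"x": 0.24,"y": -0.057,"z": 0,"wx": 0,"wy": 0,"wz": 0,"hand": 1}
    - {"x": 0.24,"y": -0.057,"z": 0,"wx": 0,"wy": 0,"wz": 0,"hand": 1}
    - {"x": 0.24,"y": -0.057,"z": 0,"wx": 0,"wy": 0,"wz": 0,"hand": 1}
    - {"x": 0.24,"y": -0.057,"z": 0,"wx": 0,"wy": 0,"wz": 0,"hand": 1}
    - {"x": 0.24,"y": -0.057,"z": 0,"wx": 0,"wy": 0,"wz": 0,"hand": 1}
    - {"x": 0.24,"y": -0.057,"z": 0,"wx": 0,"wy": 0,"wz": 0,"hand": 1}
    - {"x": 0.24,"y": -0.057,"z": 0,"wx": 0,"wy": 0,"wz": 0,"hand": 1}
    - {"x": 0.24,"y": -0.057,"z": 0,"wx": 0,"wy": 0,"wz": 0,"hand": 1}
    - {"x": 0.24,"y": -0.057,"z": 0,"wx": 0,"wy": 0,"wz": 0,"hand": 1}
    - {"x": 0.24,"y": -0.057,"z": 0,"wx": 0,"wy": 0,"wz": 0,"hand": 1}

```text
time: 24.62
tool_pos: [0.4572, 0.1652, 0.1916]
tool_rot: [0.0, 0.687, 0.726, 0.001]
contact_force: [1.2, -0.5, -0.4]
gripper_width: 1.0
grasp_force: 0.0
```

>>> send_rows:
  rows:
    - {"x": 0.24,"y": -0.057,"z": 0,"wx": 0,"wy": 0,"wz": 0,"hand": 1}
    - {"x": 0.24,"y": -0.057,"z": 0,"wx": 0,"wy": 0,"wz": 0,"hand": 1}
    - {"x": 0.24,"y": -0.057,"z": 0,"wx": 0,"wy": 0,"wz": 0,"hand": 1}
    - {"x": 0.24,"y": -0.057,"z": 0,"wx": 0,"wy": 0,"wz": 0,"hand": 1}
    - {"x": 0.24,"y": -0.057,"z": 0,"wx": 0,"wy": 0,"wz": 0,"hand": 1}
    - {"x": 0.06,"y": 0,"z": 0,"wx": 0,"wy": 0,"wz": 0,"hand": 1}
    - {"x": 0,"y": 0,"z": 0,"wx": 0,"wy": 0,"wz": 0,"hand": 1}
    - {"x": 0,"y": 0,"z": 0,"wx": 0,"wy": 0,"wz": 0,"hand": 1}
    - {"x": 0,"y": 0,"z": 0,"wx": 0,"wy": 0,"wz": 0,"hand": 1}
    - {"x": 0,"y": 0,"z": 0,"wx": 0,"wy": 0,"wz": 0,"hand": 1}

```text
time: 25.45
tool_pos: [0.4054, 0.3486, 0.1907]
tool_rot: [0.0, 0.688, 0.726, -0.0]
contact_force: [1.1, -0.1, -0.1]
gripper_width: 1.0
grasp_force: 0.0
```

```bash
python3 - <<'E'
from h import *
to(.4044,.3498,.008,1.626)
t=grab_frame("top");s=grab_frame("scene");cv2.imwrite("pics/top2.png",t);cv2.imwrite("pics/scene2.png",s)
g=lambda i:(255*(i/255.)**.6).astype('uint8')
cv2.imwrite("pics/g.png",g(np.hstack([cv2.resize(s[130:350,190:390],(400,440)),cv2.resize(t[160:280,90:290],(400,240))[:240] if 0 else cv2.copyMakeBorder(cv2.resize(t[170:280,90:310],(400,200)),0,240,0,0,0)])))
E
```

```text
{'psi': 1.624, 'x': 0.008, 'y': -0.006, 'z': 1.218, 'wz': -0.002} [0.4054 0.3486 0.1907] [ 0.57 -0.14  1.86 -0.    1.41  0.52]
```

View pics/g.png

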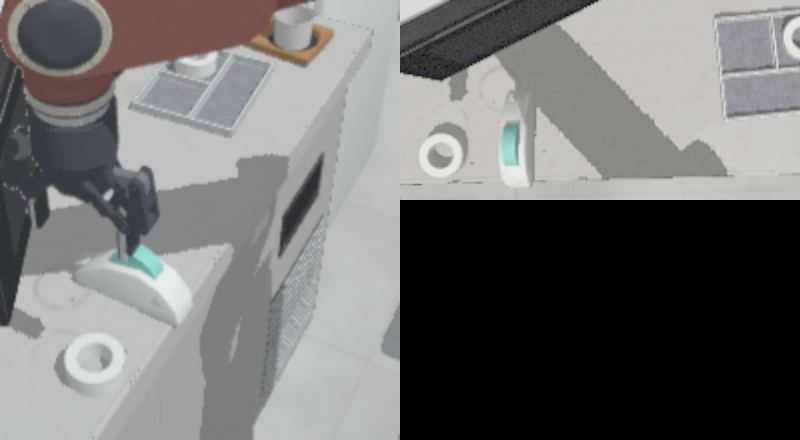

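>>> send_rows:
  rows:
    - {"x": 0.008,"y": -0.006,"z": 0.15,"wx": 0,"wy": 0,"wz": 0,"hand": 1}
    - {"x": 0,"y": 0,"z": 0.2,"wx": 0,"wy": 0,"wz": 0,"hand": 1}
    - {"x": 0,"y": 0,"z": 0.25,"wx": 0,"wy": 0,"wz": 0,"hand": 1}
    - {"x": 0,"y": 0,"z": 0.25,"wx": 0,"wy": 0,"wz": 0,"hand": 1}
    - {"x": 0,"y": 0,"z": 0.2,"wx": 0,"wy": 0,"wz": 0,"hand": 1}
    - {"x": 0,"y": 0,"z": 0.1,"wx": 0,"wy": 0,"wz": 0,"hand": 1}
    - {"x": 0,"y": 0,"z": 0.06,"wx": 0,"wy": 0,"wz": 0,"hand": 1}
    - {"x": 0,"y": 0,"z": 0,"wx": 0,"wy": 0,"wz": 0,"hand": 1}
    - {"x": 0,"y": 0,"z": 0,"wx": 0,"wy": 0,"wz": 0,"hand": 1}
    - {"x": 0,"y": 0,"z": 0,"wx": 0,"wy": 0,"wz": 0,"hand": 1}

```text
time: 26.38
tool_pos: [0.4054, 0.3518, 0.0111]
tool_rot: [0.0, 0.687, 0.726, 0.002]
contact_force: [0.5, 0.3, 1.3]
gripper_width: 1.006
grasp_force: 0.0
```

>>> send_rows:
  rows:
    - {"x": 0,"y": 0,"z": 0,"wx": 0,"wy": 0,"wz": 0,"hand": -1}
    - {"x": 0,"y": 0,"z": 0,"wx": 0,"wy": 0,"wz": 0,"hand": -1}
    - {"x": 0,"y": 0,"z": 0,"wx": 0,"wy": 0,"wz": 0,"hand": -1}
    - {"x": 0,"y": 0,"z": 0,"wx": 0,"wy": 0,"wz": 0,"hand": -1}
    - {"x": 0,"y": 0,"z": 0,"wx": 0,"wy": 0,"wz": 0,"hand": -1}
    - {"x": 0,"y": 0,"z": 0,"wx": 0,"wy": 0,"wz": 0,"hand": -1}
    - {"x": 0,"y": 0,"z": 0,"wx": 0,"wy": 0,"wz": 0,"hand": -1}
    - {"x": 0,"y": 0,"z": 0,"wx": 0,"wy": 0,"wz": 0,"hand": -1}
    - {"x": 0,"y": 0,"z": 0,"wx": 0,"wy": 0,"wz": 0,"hand": -1}
    - {"x": 0,"y": 0,"z": 0,"wx": 0,"wy": 0,"wz": 0,"hand": -1}

```text
time: 27.22
tool_pos: [0.4055, 0.3522, 0.0116]
tool_rot: [0.001, 0.687, 0.726, 0.002]
contact_force: [-0.6, -1.1, 6.7]
gripper_width: 0.711
grasp_force: 65.4
```

>>> send_rows:
  rows:
    - {"x": 0,"y": 0,"z": -0.05,"wx": 0,"wy": 0,"wz": 0,"hand": -1}
    - {"x": 0,"y": 0,"z": -0.15,"wx": 0,"wy": 0,"wz": 0,"hand": -1}
    - {"x": 0,"y": 0,"z": -0.2,"wx": 0,"wy": 0,"wz": 0,"hand": -1}
    - {"x": 0,"y": 0,"z": -0.2,"wx": 0,"wy": 0,"wz": 0,"hand": -1}
    - {"x": 0,"y": 0,"z": -0.15,"wx": 0,"wy": 0,"wz": 0,"hand": -1}
    - {"x": 0,"y": 0,"z": -0.1,"wx": 0,"wy": 0,"wz": 0,"hand": -1}
    - {"x": 0,"y": 0,"z": 0,"wx": 0,"wy": 0,"wz": 0,"hand": -1}
    - {"x": 0,"y": 0,"z": 0,"wx": 0,"wy": 0,"wz": 0,"hand": -1}
    - {"x": 0,"y": 0,"z": 0,"wx": 0,"wy": 0,"wz": 0,"hand": -1}
    - {"x": 0,"y": 0,"z": 0,"wx": 0,"wy": 0,"wz": 0,"hand": -1}

```text
time: 28.05
tool_pos: [0.4028, 0.3504, 0.1346]
tool_rot: [-0.0, 0.687, 0.726, -0.002]
contact_force: [-0.4, 1.4, -0.4]
gripper_width: 0.712
grasp_force: 65.1
```

```bash
python3 - <<'E'
from h import *
np.set_printoptions(precision=4,suppress=True)
to(.5596,-.1053,None,1.626)
t=cv2.imread("pics/top2.png"); g=cv2.resize(cv2.cvtColor(t,6),None,fx=4,fy=4,interpolation=cv2.INTER_CUBIC)
# placed roll
x0,y0,x1,y1=293,168,335,215; q=g[y0*4:y1*4,x0*4:x1*4]; m=cv2.inRange(q,190,255)
for c in cv2.findContours(m,0,1)[0]:
    if cv2.contourArea(c)>2000: (x,y),r=cv2.minEnclosingCircle(c);print("placed",r,plane("top",[((x+.5)/4-.5+x0,(y+.5)/4-.5+y0)],.029))
# dispenser
for (p,z) in(((163,228),0),((163,258),0),((161.5,270),0),((145,264),.02),((144,249),.05),((152,272),0),((155,216),.01)): print(p,z,plane("top",[p],z)[0])
for r in(222,240,255,267): print(g[r*4,142*4:168*4:4])
E
```

```text
{'psi': 1.626, 'x': -3.091, 'y': 0.876, 'wz': 0.0} [0.4028 0.3504 0.1346] [ 0.58 -0.08  1.91 -0.    1.32  0.52]
placed 46.30564498901367 [[ 0.5637 -0.1907  0.029 ]]
(163, 228) 0 [0.474  0.2188 0.    ]
(163, 258) 0 [0.3925 0.219  0.    ]
(161.5, 270) 0 [0.3603 0.2231 0.    ]
(145, 264) 0.02 [0.3786 0.2627 0.02  ]
(144, 249) 0.05 [0.4188 0.2575 0.05  ]
(152, 272) 0 [0.3556 0.2489 0.    ]
(155, 216) 0.01 [0.5069 0.2385 0.01  ]
[167 170 169 165 167 170 166 133 129 145 119  99 101  98  98 100 101 106
 110 109 101  93  91  93  93  94]
[161 163 159 168 174 133  92  82  88  86  89  91  78  86 148 181 176 145
 110 101 101  97  82 132 168 166]
[163 150 176 203 189 177 176 178 177 174 184 160  89 157 226 227 190 143
 114 104 104  87 131 166 162 163]
[160 159 157 165 196 219 219 215 212 215 219 221 220 221 221 219 219 211
 169 126 109  87 128 163 161 159]
```

>>> send_rows:
  rows:
    - {"x": -0.1,"y": 0.03,"z": 0,"wx": 0,"wy": 0,"wz": 0,"hand": -1}
    - {"x": -0.22,"y": 0.062,"z": 0,"wx": 0,"wy": 0,"wz": 0,"hand": -1}
    - {"x": -0.23,"y": 0.065,"z": 0,"wx": 0,"wy": 0,"wz": 0,"hand": -1}
    - {"x": -0.23,"y": 0.065,"z": 0,"wx": 0,"wy": 0,"wz": 0,"hand": -1}
    - {"x": -0.23,"y": 0.065,"z": 0,"wx": 0,"wy": 0,"wz": 0,"hand": -1}
    - {"x": -0.23,"y": 0.065,"z": 0,"wx": 0,"wy": 0,"wz": 0,"hand": -1}
    - {"x": -0.23,"y": 0.065,"z": 0,"wx": 0,"wy": 0,"wz": 0,"hand": -1}
    - {"x": -0.23,"y": 0.065,"z": 0,"wx": 0,"wy": 0,"wz": 0,"hand": -1}
    - {"x": -0.23,"y": 0.065,"z": 0,"wx": 0,"wy": 0,"wz": 0,"hand": -1}
    - {"x": -0.23,"y": 0.065,"z": 0,"wx": 0,"wy": 0,"wz": 0,"hand": -1}

```text
time: 28.88
tool_pos: [0.5127, 0.031, 0.1349]
tool_rot: [-0.001, 0.687, 0.726, -0.001]
contact_force: [0.9, -0.4, -0.9]
gripper_width: 0.712
grasp_force: 65.1
```

>>> send_rows:
  rows:
    - {"x": -0.23,"y": 0.065,"z": 0,"wx": 0,"wy": 0,"wz": 0,"hand": -1}
    - {"x": -0.23,"y": 0.065,"z": 0,"wx": 0,"wy": 0,"wz": 0,"hand": -1}
    - {"x": -0.23,"y": 0.065,"z": 0,"wx": 0,"wy": 0,"wz": 0,"hand": -1}
    - {"x": -0.18,"y": 0.065,"z": 0,"wx": 0,"wy": 0,"wz": 0,"hand": -1}
    - {"x": -0.061,"y": 0.004,"z": 0,"wx": 0,"wy": 0,"wz": 0,"hand": -1}
    - {"x": 0,"y": 0,"z": 0.1,"wx": 0,"wy": 0,"wz": 0,"hand": -1}
    - {"x": 0,"y": 0,"z": 0.2,"wx": 0,"wy": 0,"wz": 0,"hand": -1}
    - {"x": 0,"y": 0,"z": 0.15,"wx": 0,"wy": 0,"wz": 0,"hand": -1}
    - {"x": 0,"y": 0,"z": 0.05,"wx": 0,"wy": 0,"wz": 0,"hand": -1}
    - {"x": 0,"y": 0,"z": 0,"wx": 0,"wy": 0,"wz": 0,"hand": -1}

```text
time: 29.72
tool_pos: [0.5577, -0.1032, 0.0576]
tool_rot: [-0.004, 0.687, 0.727, -0.002]
contact_force: [-0.1, 1.0, -0.7]
gripper_width: 0.711
grasp_force: 65.1
```

>>> send_rows:
  rows:
    - {"x": 0,"y": 0,"z": 0,"wx": 0,"wy": 0,"wz": 0,"hand": -1}
    - {"x": 0,"y": 0,"z": 0,"wx": 0,"wy": 0,"wz": 0,"hand": -1}
    - {"x": 0,"y": 0,"z": 0,"wx": 0,"wy": 0,"wz": 0,"hand": -1}
    - {"x": 0,"y": 0,"z": 0,"wx": 0,"wy": 0,"wz": 0,"hand": -1}
    - {"x": 0,"y": 0,"z": 0,"wx": 0,"wy": 0,"wz": 0,"hand": -1}
    - {"x": 0,"y": 0,"z": 0,"wx": 0,"wy": 0,"wz": 0,"hand": -1}
    - {"x": 0,"y": 0,"z": 0,"wx": 0,"wy": 0,"wz": 0,"hand": -1}
    - {"x": 0,"y": 0,"z": 0,"wx": 0,"wy": 0,"wz": 0,"hand": -1}
    - {"x": 0,"y": 0,"z": 0,"wx": 0,"wy": 0,"wz": 0,"hand": -1}
    - {"x": 0,"y": 0,"z": 0,"wx": 0,"wy": 0,"wz": 0,"hand": -1}

```text
time: 30.55
tool_pos: [0.5607, -0.1046, 0.0616]
tool_rot: [-0.0, 0.687, 0.726, -0.0]
contact_force: [0.0, 0.4, -0.7]
gripper_width: 0.713
grasp_force: 65.1
```

```bash
python3 -c "
from h import *
to(.5596,-.1053,.0146,1.626)"
```

```text
{'psi': 1.626, 'x': -0.005, 'y': -0.007, 'z': 0.313, 'wz': 0.0} [ 0.5607 -0.1046  0.0616] [-0.31  0.09  1.87 -0.    1.18 -0.37]
```

>>> send_rows:
  rows:
    - {"x": -0.005,"y": -0.007,"z": 0.08,"wx": 0,"wy": 0,"wz": 0,"hand": -1}
    - {"x": 0,"y": 0,"z": 0.1,"wx": 0,"wy": 0,"wz": 0,"hand": -1}
    - {"x": 0,"y": 0,"z": 0.06,"wx": 0,"wy": 0,"wz": 0,"hand": -1}
    - {"x": 0,"y": 0,"z": 0.03,"wx": 0,"wy": 0,"wz": 0,"hand": -1}
    - {"x": 0,"y": 0,"z": 0.02,"wx": 0,"wy": 0,"wz": 0,"hand": -1}
    - {"x": 0,"y": 0,"z": 0.01,"wx": 0,"wy": 0,"wz": 0,"hand": -1}
    - {"x": 0,"y": 0,"z": 0.01,"wx": 0,"wy": 0,"wz": 0,"hand": -1}
    - {"x": 0,"y": 0,"z": 0.005,"wx": 0,"wy": 0,"wz": 0,"hand": -1}
    - {"x": 0,"y": 0,"z": 0,"wx": 0,"wy": 0,"wz": 0,"hand": -1}
    - {"x": 0,"y": 0,"z": 0,"wx": 0,"wy": 0,"wz": 0,"hand": -1}

```text
time: 31.38
tool_pos: [0.5601, -0.1055, 0.015]
tool_rot: [0.0, 0.687, 0.726, 0.0]
contact_force: [0.1, 0.1, -1.7]
gripper_width: 0.714
grasp_force: 65.1
```

>>> send_rows:
  rows:
    - {"x": 0,"y": 0,"z": 0.006,"wx": 0,"wy": 0,"wz": 0,"hand": -1}
    - {"x": 0,"y": 0,"z": 0,"wx": 0,"wy": 0,"wz": 0,"hand": -1}
    - {"x": 0,"y": 0,"z": 0.006,"wx": 0,"wy": 0,"wz": 0,"hand": -1}
    - {"x": 0,"y": 0,"z": 0,"wx": 0,"wy": 0,"wz": 0,"hand": -1}
    - {"x": 0,"y": 0,"z": 0.005,"wx": 0,"wy": 0,"wz": 0,"hand": -1}
    - {"x": 0,"y": 0,"z": 0,"wx": 0,"wy": 0,"wz": 0,"hand": -1}
    - {"x": 0,"y": 0,"z": 0,"wx": 0,"wy": 0,"wz": 0,"hand": -1}
    - {"x": 0,"y": 0,"z": 0,"wx": 0,"wy": 0,"wz": 0,"hand": -1}
    - {"x": 0,"y": 0,"z": 0,"wx": 0,"wy": 0,"wz": 0,"hand": -1}
    - {"x": 0,"y": 0,"z": 0,"wx": 0,"wy": 0,"wz": 0,"hand": -1}

```text
time: 32.22
tool_pos: [0.5603, -0.1056, 0.0146]
tool_rot: [0.0, 0.687, 0.726, -0.0]
contact_force: [-8.1, 1.4, 14.5]
gripper_width: 0.712
grasp_force: 66.7
```

>>> send_rows:
  rows:
    - {"x": 0,"y": 0,"z": 0,"wx": 0,"wy": 0,"wz": 0,"hand": 0.9}
    - {"x": 0,"y": 0,"z": 0,"wx": 0,"wy": 0,"wz": 0,"hand": 0.9}
    - {"x": 0,"y": 0,"z": 0,"wx": 0,"wy": 0,"wz": 0,"hand": 0.9}
    - {"x": 0,"y": 0,"z": 0,"wx": 0,"wy": 0,"wz": 0,"hand": 0.9}
    - {"x": 0,"y": 0,"z": -0.08,"wx": 0,"wy": 0,"wz": 0,"hand": 0.9}
    - {"x": 0,"y": 0,"z": -0.2,"wx": 0,"wy": 0,"wz": 0,"hand": 0.9}
    - {"x": 0,"y": 0,"z": -0.25,"wx": 0,"wy": 0,"wz": 0,"hand": 0.9}
    - {"x": 0,"y": 0,"z": -0.25,"wx": 0,"wy": 0,"wz": 0,"hand": 1}
    - {"x": 0,"y": 0,"z": -0.25,"wx": 0,"wy": 0,"wz": 0,"hand": 1}
    - {"x": 0,"y": 0,"z": -0.17,"wx": 0,"wy": 0,"wz": 0,"hand": 1}

```text
time: 33.05
tool_pos: [0.5609, -0.1057, 0.1972]
tool_rot: [0.003, 0.687, 0.726, 0.001]
contact_force: [1.3, 0.0, 0.7]
gripper_width: 1.003
grasp_force: 0.0
```

```bash
python3 - <<'E'
from h import *
t=grab_frame("top");s=grab_frame("scene");cv2.imwrite("pics/top3.png",t);cv2.imwrite("pics/scene3.png",s)
g=lambda i:(255*(i/255.)**.6).astype('uint8')
C=np.array([.431,.2385]);a=-.04;c,sn=np.cos(a),np.sin(a)
out=[]
for n,im,(x0,y0,x1,y1) in(("top",t,(132,205,177,280)),("scene",s,(215,235,300,310))):
    q=cv2.resize(g(im[y0:y1,x0:x1]),None,fx=6,fy=6,interpolation=cv2.INTER_CUBIC)
    b=np.array([[-.072,-.02],[.072,-.02],[.072,.02],[-.072,.02]])@np.array([[c,sn],[-sn,c]])+C
    for z,col in((0,(0,0,255)),(.06,(255,0,0))):
        p=((proj(n,np.c_[b,np.full(4,z)])-[x0,y0]+.5)*6*8).astype(int); cv2.polylines(q,[p.reshape(-1,1,2)],True,col,1,cv2.LINE_AA,3)
    out.append(q)
cv2.imwrite("pics/h.png",np.hstack(out))
to(.431,.2385,.03,0)
E
```

```text
{'psi': 1.626, 'x': 2.345, 'y': -0.752, 'z': 1.133, 'wz': 2.071} [ 0.5632 -0.1064  0.1999] [-0.32 -0.06  1.78  0.    1.41 -0.37]
```

View pics/h.png

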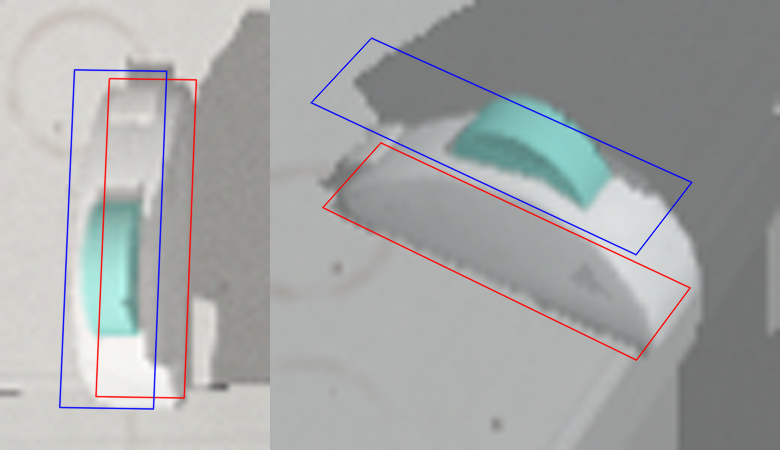

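>>> send_rows:
  rows:
    - {"x": 0.233,"y": -0.077,"z": 0,"wx": 0,"wy": 0,"wz": 0,"hand": 1}
    - {"x": 0.233,"y": -0.077,"z": 0,"wx": 0,"wy": 0,"wz": 0,"hand": 1}
    - {"x": 0.233,"y": -0.077,"z": 0,"wx": 0,"wy": 0,"wz": 0,"hand": 1}
    - {"x": 0.233,"y": -0.077,"z": 0,"wx": 0,"wy": 0,"wz": 0,"hand": 1}
    - {"x": 0.233,"y": -0.077,"z": 0,"wx": 0,"wy": 0,"wz": 0,"hand": 1}
    - {"x": 0.233,"y": -0.077,"z": 0,"wx": 0,"wy": 0,"wz": 0,"hand": 1}
    - {"x": 0.233,"y": -0.077,"z": 0,"wx": 0,"wy": 0,"wz": 0,"hand": 1}
    - {"x": 0.233,"y": -0.077,"z": 0,"wx": 0,"wy": 0,"wz": 0,"hand": 1}
    - {"x": 0.233,"y": -0.077,"z": 0,"wx": 0,"wy": 0,"wz": 0,"hand": 1}
    - {"x": 0.233,"y": -0.077,"z": 0,"wx": 0,"wy": 0,"wz": 0,"hand": 1}

```text
time: 33.98
tool_pos: [0.4235, 0.2385, 0.1912]
tool_rot: [-0.0, 0.687, 0.726, -0.0]
contact_force: [-0.3, 1.0, 0.3]
gripper_width: 0.999
grasp_force: 0.0
```

>>> send_rows:
  rows:
    - {"x": 0,"y": 0,"z": 0,"wx": 0,"wy": 0,"wz": 0.15,"hand": 1}
    - {"x": 0,"y": 0,"z": 0,"wx": 0,"wy": 0,"wz": 0.15,"hand": 1}
    - {"x": 0,"y": 0,"z": 0,"wx": 0,"wy": 0,"wz": 0.15,"hand": 1}
    - {"x": 0,"y": 0,"z": 0,"wx": 0,"wy": 0,"wz": 0.15,"hand": 1}
    - {"x": 0,"y": 0,"z": 0,"wx": 0,"wy": 0,"wz": 0.15,"hand": 1}
    - {"x": 0,"y": 0,"z": 0,"wx": 0,"wy": 0,"wz": 0.15,"hand": 1}
    - {"x": 0,"y": 0,"z": 0,"wx": 0,"wy": 0,"wz": 0.15,"hand": 1}
    - {"x": 0,"y": 0,"z": 0,"wx": 0,"wy": 0,"wz": 0.15,"hand": 1}
    - {"x": 0,"y": 0,"z": 0,"wx": 0,"wy": 0,"wz": 0.15,"hand": 1}
    - {"x": 0,"y": 0,"z": 0,"wx": 0,"wy": 0,"wz": 0.15,"hand": 1}

```text
time: 34.82
tool_pos: [0.4244, 0.237, 0.191]
tool_rot: [0.0, 0.976, 0.219, -0.001]
contact_force: [0.1, 0.8, 1.1]
gripper_width: 1.0
grasp_force: 0.0
```

>>> send_rows:
  rows:
    - {"x": 0,"y": 0,"z": 0,"wx": 0,"wy": 0,"wz": 0.15,"hand": 1}
    - {"x": 0,"y": 0,"z": 0,"wx": 0,"wy": 0,"wz": 0.15,"hand": 1}
    - {"x": 0,"y": 0,"z": 0,"wx": 0,"wy": 0,"wz": 0.15,"hand": 1}
    - {"x": 0,"y": 0,"z": 0,"wx": 0,"wy": 0,"wz": 0.15,"hand": 1}
    - {"x": 0,"y": 0,"z": 0,"wx": 0,"wy": 0,"wz": 0.02,"hand": 1}
    - {"x": 0,"y": 0,"z": 0,"wx": 0,"wy": 0,"wz": 0,"hand": 1}
    - {"x": 0,"y": 0,"z": 0,"wx": 0,"wy": 0,"wz": 0,"hand": 1}
    - {"x": 0,"y": 0,"z": 0,"wx": 0,"wy": 0,"wz": 0,"hand": 1}
    - {"x": 0,"y": 0,"z": 0,"wx": 0,"wy": 0,"wz": 0,"hand": 1}
    - {"x": 0,"y": 0,"z": 0,"wx": 0,"wy": 0,"wz": 0,"hand": 1}

```text
time: 35.65
tool_pos: [0.425, 0.2372, 0.1918]
tool_rot: [0.0, 1.0, -0.019, -0.0]
contact_force: [0.0, 0.6, 0.1]
gripper_width: 1.0
grasp_force: 0.0
```

```bash
python3 -c "
from h import *
to(.429,.237,.03,-.04)"
```

```text
{'psi': -0.038, 'x': 0.026, 'y': 0.0, 'z': 1.079, 'wz': 0.002} [0.425  0.2372 0.1918] [ 0.36 -0.26  1.97  0.    1.43  1.96]
```

>>> send_rows:
  rows:
    - {"x": 0.026,"y": 0,"z": 0.12,"wx": 0,"wy": 0,"wz": 0,"hand": 1}
    - {"x": 0,"y": 0,"z": 0.2,"wx": 0,"wy": 0,"wz": 0,"hand": 1}
    - {"x": 0,"y": 0,"z": 0.24,"wx": 0,"wy": 0,"wz": 0,"hand": 1}
    - {"x": 0,"y": 0,"z": 0.22,"wx": 0,"wy": 0,"wz": 0,"hand": 1}
    - {"x": 0,"y": 0,"z": 0.15,"wx": 0,"wy": 0,"wz": 0,"hand": 1}
    - {"x": 0,"y": 0,"z": 0.1,"wx": 0,"wy": 0,"wz": 0,"hand": 1}
    - {"x": 0,"y": 0,"z": 0.05,"wx": 0,"wy": 0,"wz": 0,"hand": 1}
    - {"x": 0,"y": 0,"z": 0,"wx": 0,"wy": 0,"wz": 0,"hand": 1}
    - {"x": 0,"y": 0,"z": 0,"wx": 0,"wy": 0,"wz": 0,"hand": 1}
    - {"x": 0,"y": 0,"z": 0,"wx": 0,"wy": 0,"wz": 0,"hand": 0}

```text
time: 36.48
tool_pos: [0.4302, 0.2375, 0.0315]
tool_rot: [-0.001, 1.0, -0.019, 0.001]
contact_force: [-0.5, 0.1, -0.3]
gripper_width: 0.886
grasp_force: 0.0
```

>>> send_rows:
  rows:
    - {"x": 0,"y": 0,"z": 0,"wx": 0,"wy": 0,"wz": 0,"hand": -1}
    - {"x": 0,"y": 0,"z": 0,"wx": 0,"wy": 0,"wz": 0,"hand": -1}
    - {"x": 0,"y": 0,"z": 0,"wx": 0,"wy": 0,"wz": 0,"hand": -1}
    - {"x": 0,"y": 0,"z": 0,"wx": 0,"wy": 0,"wz": 0,"hand": -1}
    - {"x": 0,"y": 0,"z": 0,"wx": 0,"wy": 0,"wz": 0,"hand": -1}
    - {"x": 0,"y": 0,"z": 0,"wx": 0,"wy": 0,"wz": 0,"hand": -1}
    - {"x": 0,"y": 0,"z": 0,"wx": 0,"wy": 0,"wz": 0,"hand": -1}
    - {"x": 0,"y": 0,"z": 0,"wx": 0,"wy": 0,"wz": 0,"hand": -1}
    - {"x": 0,"y": 0,"z": 0,"wx": 0,"wy": 0,"wz": 0,"hand": -1}
    - {"x": 0,"y": 0,"z": 0,"wx": 0,"wy": 0,"wz": 0,"hand": -1}

```text
time: 37.32
tool_pos: [0.4301, 0.2377, 0.0314]
tool_rot: [-0.001, 1.0, -0.019, 0.001]
contact_force: [-1.4, 1.5, 6.9]
gripper_width: 0.46
grasp_force: 60.9
```

>>> send_rows:
  rows:
    - {"x": 0,"y": 0,"z": -0.05,"wx": 0,"wy": 0,"wz": 0,"hand": -1}
    - {"x": 0,"y": 0,"z": -0.12,"wx": 0,"wy": 0,"wz": 0,"hand": -1}
    - {"x": 0,"y": 0,"z": -0.2,"wx": 0,"wy": 0,"wz": 0,"hand": -1}
    - {"x": 0,"y": 0,"z": -0.2,"wx": 0,"wy": 0,"wz": -0.05,"hand": -1}
    - {"x": 0,"y": 0,"z": -0.13,"wx": 0,"wy": 0,"wz": -0.1,"hand": -1}
    - {"x": 0,"y": 0,"z": -0.07,"wx": 0,"wy": 0,"wz": -0.12,"hand": -1}
    - {"x": 0,"y": 0,"z": 0,"wx": 0,"wy": 0,"wz": -0.12,"hand": -1}
    - {"x": 0,"y": 0,"z": 0,"wx": 0,"wy": 0,"wz": -0.12,"hand": -1}
    - {"x": 0,"y": 0,"z": 0,"wx": 0,"wy": 0,"wz": -0.12,"hand": -1}
    - {"x": 0,"y": 0,"z": 0,"wx": 0,"wy": 0,"wz": -0.12,"hand": -1}

```text
time: 38.15
tool_pos: [0.428, 0.2366, 0.1444]
tool_rot: [0.0, 0.962, 0.274, -0.001]
contact_force: [0.7, 0.1, -4.0]
gripper_width: 0.452
grasp_force: 60.5
```

>>> send_rows:
  rows:
    - {"x": 0,"y": 0,"z": 0,"wx": 0,"wy": 0,"wz": -0.14,"hand": -1}
    - {"x": 0,"y": 0,"z": 0,"wx": 0,"wy": 0,"wz": -0.14,"hand": -1}
    - {"x": 0,"y": 0,"z": 0,"wx": 0,"wy": 0,"wz": -0.14,"hand": -1}
    - {"x": 0,"y": 0,"z": 0,"wx": 0,"wy": 0,"wz": -0.14,"hand": -1}
    - {"x": 0,"y": 0,"z": 0,"wx": 0,"wy": 0,"wz": -0.14,"hand": -1}
    - {"x": 0,"y": 0,"z": 0,"wx": 0,"wy": 0,"wz": -0.14,"hand": -1}
    - {"x": 0,"y": 0,"z": 0,"wx": 0,"wy": 0,"wz": -0.14,"hand": -1}
    - {"x": 0,"y": 0,"z": 0,"wx": 0,"wy": 0,"wz": -0.14,"hand": -1}
    - {"x": 0,"y": 0,"z": 0,"wx": 0,"wy": 0,"wz": -0.14,"hand": -1}
    - {"x": 0,"y": 0,"z": 0,"wx": 0,"wy": 0,"wz": -0.1,"hand": -1}

```text
time: 38.98
tool_pos: [0.4279, 0.2366, 0.1443]
tool_rot: [-0.0, 0.688, 0.725, -0.001]
contact_force: [-0.3, 0.1, -3.3]
gripper_width: 0.454
grasp_force: 60.5
```

```bash
python3 - <<'E'
from h import *
a=.055;print(.529-.043*np.cos(a),-.15-.043*np.sin(a))
to(.486,-.1524,.0344,1.626)
t=grab_frame("top");s=grab_frame("scene");cv2.imwrite("pics/top4.png",t);cv2.imwrite("pics/scene4.png",s)
g=lambda i:(255*(i/255.)**.6).astype('uint8')
cv2.imwrite("pics/i.png",g(np.hstack([cv2.resize(s[100:340,170:390],(400,436)),cv2.resize(t[120:338,90:290],(400,436))])))
E
```

```text
0.4860650211067833 -0.1523638078261639
{'psi': 1.623, 'x': -2.61, 'y': 0.251, 'z': 0.732, 'wz': -0.004} [0.4279 0.2366 0.1443] [ 0.35 -0.21  2.01 -0.    1.34  0.3 ]
```

View pics/i.png

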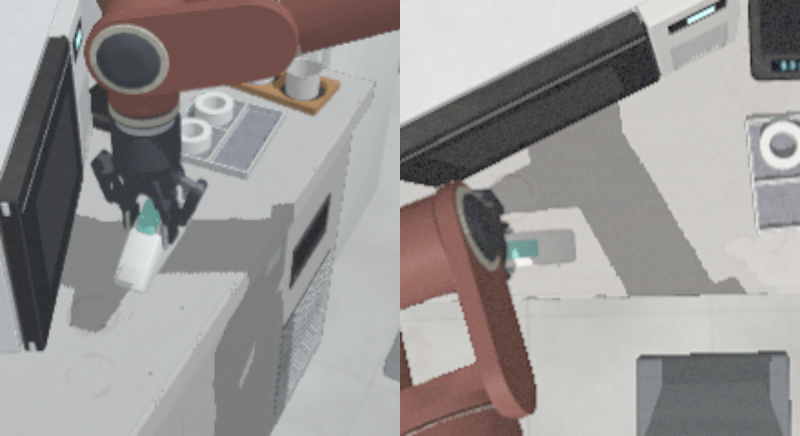

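>>> send_rows:
  rows:
    - {"x": -0.1,"y": 0.01,"z": 0,"wx": 0,"wy": 0,"wz": 0,"hand": -1}
    - {"x": -0.2,"y": 0.02,"z": 0,"wx": 0,"wy": 0,"wz": 0,"hand": -1}
    - {"x": -0.23,"y": 0.022,"z": 0,"wx": 0,"wy": 0,"wz": 0,"hand": -1}
    - {"x": -0.23,"y": 0.022,"z": 0,"wx": 0,"wy": 0,"wz": 0,"hand": -1}
    - {"x": -0.23,"y": 0.022,"z": 0,"wx": 0,"wy": 0,"wz": 0,"hand": -1}
    - {"x": -0.23,"y": 0.022,"z": 0,"wx": 0,"wy": 0,"wz": 0,"hand": -1}
    - {"x": -0.23,"y": 0.022,"z": 0,"wx": 0,"wy": 0,"wz": 0,"hand": -1}
    - {"x": -0.23,"y": 0.022,"z": 0,"wx": 0,"wy": 0,"wz": 0,"hand": -1}
    - {"x": -0.23,"y": 0.022,"z": 0,"wx": 0,"wy": 0,"wz": 0,"hand": -1}
    - {"x": -0.23,"y": 0.022,"z": 0,"wx": 0,"wy": 0,"wz": 0,"hand": -1}

```text
time: 39.92
tool_pos: [0.4743, -0.0837, 0.1449]
tool_rot: [-0.0, 0.691, 0.723, -0.0]
contact_force: [0.7, 0.7, -2.6]
gripper_width: 0.451
grasp_force: 60.6
```

>>> send_rows:
  rows:
    - {"x": -0.23,"y": 0.022,"z": 0,"wx": 0,"wy": 0,"wz": 0,"hand": -1}
    - {"x": -0.17,"y": 0.022,"z": 0,"wx": 0,"wy": 0,"wz": 0,"hand": -1}
    - {"x": -0.07,"y": 0,"z": 0,"wx": 0,"wy": 0,"wz": 0,"hand": -1}
    - {"x": 0,"y": 0,"z": 0.1,"wx": 0,"wy": 0,"wz": 0,"hand": -1}
    - {"x": 0,"y": 0,"z": 0.2,"wx": 0,"wy": 0,"wz": 0,"hand": -1}
    - {"x": 0,"y": 0,"z": 0.14,"wx": 0,"wy": 0,"wz": 0,"hand": -1}
    - {"x": 0,"y": 0,"z": 0.06,"wx": 0,"wy": 0,"wz": 0,"hand": -1}
    - {"x": 0,"y": 0,"z": 0,"wx": 0,"wy": 0,"wz": 0,"hand": -1}
    - {"x": 0,"y": 0,"z": 0,"wx": 0,"wy": 0,"wz": 0,"hand": -1}
    - {"x": 0,"y": 0,"z": 0,"wx": 0,"wy": 0,"wz": 0,"hand": -1}

```text
time: 40.75
tool_pos: [0.4861, -0.1524, 0.072]
tool_rot: [0.001, 0.69, 0.724, 0.0]
contact_force: [0.0, -0.5, -2.0]
gripper_width: 0.453
grasp_force: 60.6
```

```bash
python3 - <<'E'
from h import *
to(.486,-.1524,.0344,1.626)
s=grab_frame("scene")
g=lambda i:(255*(i/255.)**.6).astype('uint8')
cv2.imwrite("pics/j.png",g(cv2.resize(s[110:220,230:370],None,fx=4,fy=4,interpolation=cv2.INTER_CUBIC)))
E
```

```text
{'psi': 1.618, 'x': 0.0, 'y': -0.0, 'z': 0.251, 'wz': -0.01} [ 0.4861 -0.1524  0.072 ] [-0.45 -0.07  2.01  0.    1.19 -0.5 ]
```

View pics/j.png

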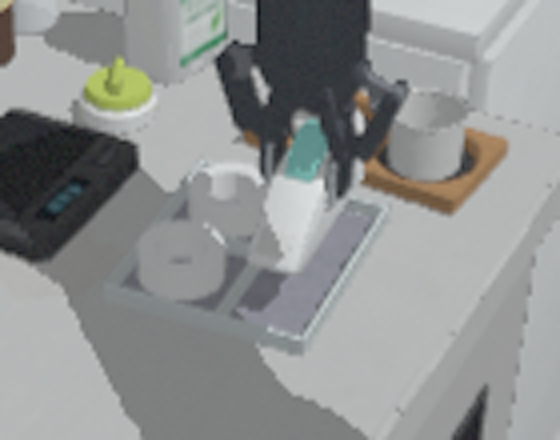

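The dispenser hangs level over the long bay, near end at (290,260), with both rolls seated. I'll lower it now.

>>> send_rows:
  rows:
    - {"x": 0,"y": 0,"z": 0.08,"wx": 0,"wy": 0,"wz": -0.01,"hand": -1}
    - {"x": 0,"y": 0,"z": 0.07,"wx": 0,"wy": 0,"wz": 0,"hand": -1}
    - {"x": 0,"y": 0,"z": 0.05,"wx": 0,"wy": 0,"wz": 0,"hand": -1}
    - {"x": 0,"y": 0,"z": 0.02,"wx": 0,"wy": 0,"wz": 0,"hand": -1}
    - {"x": 0,"y": 0,"z": 0.02,"wx": 0,"wy": 0,"wz": 0,"hand": -1}
    - {"x": 0,"y": 0,"z": 0.005,"wx": 0,"wy": 0,"wz": 0,"hand": -1}
    - {"x": 0,"y": 0,"z": 0,"wx": 0,"wy": 0,"wz": 0,"hand": -1}
    - {"x": 0,"y": 0,"z": 0,"wx": 0,"wy": 0,"wz": 0,"hand": -1}
    - {"x": 0,"y": 0,"z": 0,"wx": 0,"wy": 0,"wz": 0,"hand": -1}
    - {"x": 0,"y": 0,"z": 0,"wx": 0,"wy": 0,"wz": 0,"hand": -1}

```text
time: 41.63
tool_pos: [0.4849, -0.1521, 0.0344]
tool_rot: [-0.001, 0.687, 0.726, -0.0]
contact_force: [-3.7, 3.1, 6.7]
gripper_width: 0.452
grasp_force: 61.7
```

>>> send_rows:
  rows:
    - {"x": 0,"y": 0,"z": 0.006,"wx": 0,"wy": 0,"wz": 0,"hand": -1}
    - {"x": 0,"y": 0,"z": 0,"wx": 0,"wy": 0,"wz": 0,"hand": -1}
    - {"x": 0,"y": 0,"z": 0,"wx": 0,"wy": 0,"wz": 0,"hand": -1}
    - {"x": 0,"y": 0,"z": 0,"wx": 0,"wy": 0,"wz": 0,"hand": -1}
    - {"x": 0,"y": 0,"z": 0,"wx": 0,"wy": 0,"wz": 0,"hand": -1}
    - {"x": 0,"y": 0,"z": 0,"wx": 0,"wy": 0,"wz": 0,"hand": -1}
    - {"x": 0,"y": 0,"z": 0,"wx": 0,"wy": 0,"wz": 0,"hand": -1}
    - {"x": 0,"y": 0,"z": 0,"wx": 0,"wy": 0,"wz": 0,"hand": -1}
    - {"x": 0,"y": 0,"z": 0,"wx": 0,"wy": 0,"wz": 0,"hand": -1}
    - {"x": 0,"y": 0,"z": 0,"wx": 0,"wy": 0,"wz": 0,"hand": -1}

```text
time: 42.47
tool_pos: [0.485, -0.1521, 0.0344]
tool_rot: [-0.001, 0.687, 0.726, -0.0]
contact_force: [-7.8, 3.9, 11.0]
gripper_width: 0.452
grasp_force: 62.2
```

>>> send_rows:
  rows:
    - {"x": 0,"y": 0,"z": 0,"wx": 0,"wy": 0,"wz": 0,"hand": 0.4}
    - {"x": 0,"y": 0,"z": 0,"wx": 0,"wy": 0,"wz": 0,"hand": 0.4}
    - {"x": 0,"y": 0,"z": 0,"wx": 0,"wy": 0,"wz": 0,"hand": 0.4}
    - {"x": 0,"y": 0,"z": 0,"wx": 0,"wy": 0,"wz": 0,"hand": 0.4}
    - {"x": 0,"y": 0,"z": 0,"wx": 0,"wy": 0,"wz": 0,"hand": 0.4}
    - {"x": 0,"y": 0,"z": -0.06,"wx": 0,"wy": 0,"wz": 0,"hand": 0.4}
    - {"x": 0,"y": 0,"z": -0.15,"wx": 0,"wy": 0,"wz": 0,"hand": 0.4}
    - {"x": 0,"y": 0,"z": -0.25,"wx": 0,"wy": 0,"wz": 0,"hand": 0.4}
    - {"x": 0,"y": 0,"z": -0.25,"wx": 0,"wy": 0,"wz": 0,"hand": 0.4}
    - {"x": 0,"y": 0,"z": -0.25,"wx": 0,"wy": 0,"wz": 0,"hand": 0.4}

```text
time: 43.3
tool_pos: [0.4846, -0.152, 0.1786]
tool_rot: [-0.0, 0.687, 0.726, -0.0]
contact_force: [1.0, -1.2, -0.1]
gripper_width: 0.702
grasp_force: 0.0
```

>>> send_rows:
  rows:
    - {"x": 0.24,"y": 0,"z": 0,"wx": 0,"wy": 0,"wz": 0,"hand": 0.4}
    - {"x": 0.24,"y": 0,"z": 0,"wx": 0,"wy": 0,"wz": 0,"hand": 0.4}
    - {"x": 0.24,"y": 0,"z": 0,"wx": 0,"wy": 0,"wz": 0,"hand": 0.4}
    - {"x": 0.24,"y": 0,"z": 0,"wx": 0,"wy": 0,"wz": 0,"hand": 0.4}
    - {"x": 0.24,"y": 0,"z": 0,"wx": 0,"wy": 0,"wz": 0,"hand": 0.4}
    - {"x": 0.24,"y": 0,"z": 0,"wx": 0,"wy": 0,"wz": 0,"hand": 0.4}
    - {"x": 0.24,"y": 0,"z": 0,"wx": 0,"wy": 0,"wz": 0,"hand": 0.4}
    - {"x": 0.15,"y": 0,"z": 0,"wx": 0,"wy": 0,"wz": 0,"hand": 0.4}
    - {"x": 0.08,"y": 0,"z": 0,"wx": 0,"wy": 0,"wz": 0,"hand": 0.4}
    - {"x": 0,"y": 0,"z": 0,"wx": 0,"wy": 0,"wz": 0,"hand": 0.4}

```text
time: 44.13
tool_pos: [0.469, 0.1356, 0.1772]
tool_rot: [0.0, 0.686, 0.728, 0.0]
contact_force: [-0.7, -1.1, -0.2]
gripper_width: 0.7
grasp_force: 0.0
```

```bash
python3 - <<'E'
from h import *
np.set_printoptions(precision=4,suppress=True)
t=grab_frame("top");s=grab_frame("scene");cv2.imwrite("pics/top5.png",t);cv2.imwrite("pics/scene5.png",s)
g=lambda i:(255*(i/255.)**.6).astype('uint8')
a=.055;R=np.array([[np.cos(a),-np.sin(a)],[np.sin(a),np.cos(a)]]);C=np.array([.529,-.15])
def box(c,w,h,z): return np.c_[(R@(np.array([[-1,-1],[1,-1],[1,1],[-1,1]])*[w/2,h/2]+c).T).T+C,np.full(4,z)]
k=np.linspace(0,2*np.pi,40)
def circ(c,r,z): return np.c_[c[0]+r*np.cos(k),c[1]+r*np.sin(k),np.full(40,z)]
def b2(x,y): return (R@[x,y])+C
shapes=[box([-.043,0],.04,.144,.003),circ(b2(.033,.043),.032,.029),circ(b2(.033,-.043),.032,.029),circ([.460,-.3208],.031,.054),circ([.548,-.3273],.029,.019)]
out=[]
for n,im,(x0,y0,x1,y1) in(("top",t,(255,160,395,260)),("scene",s,(240,110,370,210))):
    q=cv2.resize(g(im[y0:y1,x0:x1]),None,fx=2.9,fy=2.9,interpolation=cv2.INTER_CUBIC)
    for b in shapes: cv2.polylines(q,[((proj(n,b)-[x0,y0]+.5)*2.9*8).astype(int).reshape(-1,1,2)],True,(0,0,255),1,cv2.LINE_AA,3)
    out.append(q)
cv2.imwrite("pics/k.png",np.hstack(out)); print(manip.state()["tool_pos"])
E
```

```text
[0.4693 0.1334 0.177 ]
```

View pics/k.png

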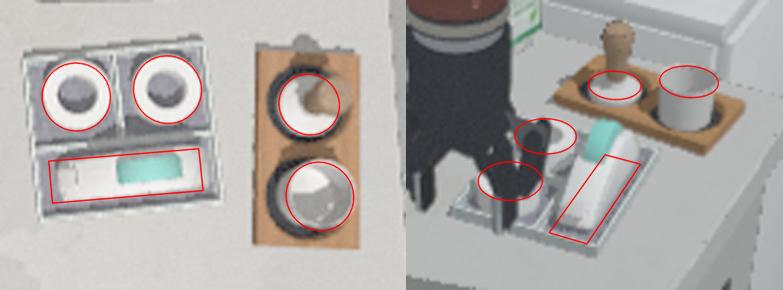

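The final view shows both rolls, the dispenser, the cup and the tamper on their predicted outlines, seated and released. Handing in.

```bash
python3 -c "
from plant import job_done
print(job_done())"
```

```text
the job is handed in; nothing more can be done
None
```

The job is handed in at about 44 s of the 144 s. In the last camera check the tamper and cup stood in the two round wells, the rolls lay in the square bays and the dispenser sat in the long bay, all released, but the hand-in call did not return a verdict.

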